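# Load reagent cartridges into a bench reader

## Robot

A 6-joint arm with a two-finger parallel gripper is mounted at the origin on the work surface. World frame = base frame: x ahead of the robot, y to its left, z up, the work surface at z = 0. Lengths are in m, angles in rad, forces in N, time in s.
With the tool pointing down it reaches from about 0.25 to 0.725 m from the base axis. Payload 4 kg.
Tool frame: the origin (TCP) lies midway between the tips of the shut fingers; the grasp point (between the pads) lies 19 mm behind it; z points along the fingers, y is the line along which they close (so a half turn about z gives the same grasp; the last joint's range is limited). The gripper opens to 85 mm and grips with 20 to 120 N. Pads are 22 mm wide; open, the fingers measure 114 mm over their backs; the gripper's body (76 mm by 85 mm) begins 54 mm behind the grasp point. The pads swing forward as they close: fully open they stand 13 mm farther back than shut.
Start: joints at [-1.233, 0.241, 0.005, 1.335, 0, 1.571], TCP at [0.166, -0.472, 0.231] pointing down, gripper open.
Joint ranges: [-2.72, 2.72], [-1.05, 1.87], [-1.09, 1.28], [-1.99, 2.15], [-1.42, 1.44], [-3.14, 3.14]. Speed limits (rad/s): [2.79, 2.79, 3.14, 3.14, 3.14, 3.14].

## Interface

Orientations are given as [roll, pitch, yaw] about the fixed x, y, z axes, in that order (R = Rz(yaw) Ry(pitch) Rx(roll)).
In Python, from rig import robot, vision gives the robot as it stands. The module is installed in compiled form; this text tells all that it offers.
- The arm moves only by the tool jog_arm, never from a script. Its arguments are lists of equal length, an entry for each row: "xyz": the shift along the tool's x, y, z in m, a list of three; "dr": the turn, a rotation vector about the tool's x, y, z in rad, a list of three; "jaw": the finger opening in m, from 0 to 0.0854. A call has 1 to 12 rows; each row shifts and turns the commanded pose from where the row before left it, along the tool's axes as they then stand; what a row does not reach is not made up. A row lasts 1/12 s, in which the tool goes at most 41.7 mm and 7.16 degrees, less where a joint would pass 70% of its speed; a pose out of reach is approached as far as the arm can. A call is refused whole if a number of a shift passes 0.0417 or a number of a turn 0.125, either way. A call with a gripper value outside its range is refused whole. The fingers move at their own pace and stop on an object; the grip force is fixed at half the most. Time passes only in rows, so rows that do not move let the fingers close. It gives the time, the measured TCP pose, the force, the opening and the grip force at its end, in the units of the state.
- robot.get_state(): the state, without advancing time (a new reading comes with each control period).
- vision.get_image(name): name is "scene" or "top" or "wrist"; returns a dict with "pixels" (384x512x3 uint8, red, green, blue), "fx", "fy", "cx", "cy" (pixels), "D" ([k1, k2, p1, p2, k3] as OpenCV has them; the pictures are not rectified), "T" (4x4, takes a point from camera to world coordinates). Camera axes: x right, y up, looking along -z (the intrinsics and any distortion apply to the point x, -y, -z); pixel columns grow to the right and rows downward; lengths in m; the calibration is good to about 2 mm. A picture is of the moment at which its call begins. There is no depth.
- robot.sign_off(): hands the job in; it is judged then, once.
The state is a dict: "t": time; "joint_positions": joint angles; "qd": joint speeds; "tau": joint torques, N m; "position": TCP position; "tcp_rot": TCP orientation; "force": force on the tool from outside, world axes, zero at the start; "ft_torque": the same for the moment, N m; "width": finger opening in m; "grip_force": force on a finger pad.
Only numpy, scipy, OpenCV 4.12 (cv2) and the standard library are available. Lean on these libraries where they do the work, as an engineer would, in place of code of your own. Each camera call takes 0.05 s, during which the arm holds its last target. There are 200 camera calls.

## Task

Lift the lid off the cartridge tray by its knob and set it down flat on the bench clear of the tray, then load every cartridge from the tray into the reader, one per well, pushed fully home between the spring clips. Press all three reader covers down until they click and stay shut, over empty wells too, and at the end put the lid back on the empty tray, fully seated. Do not disturb the bottle, the pipette tip box or the beaker.

Things in the scene. Friction and masses are not known exactly. Their poses are not given: they have to be found in the camera images.
- dock: the reader: a low grey block fixed to the bench, 124 mm (x, from -58 to +66 mm) x 244 mm (y), 34 mm tall, with three wells in a row along its y, 84 mm apart. Origin on the bench under the middle well; x points from the cover hinges to the catches, y along the row. At each well a black catch post stands at x = +52 to +64 mm, 26 mm wide, 53 mm above the bench
- bay_0 (a point): centre of the floor of the first (-y) well of the reader (its axes are the reader's). The well is open at the top, 66 mm long (x), 50 mm wide (y) and 24 mm deep; a steel spring clip leaf on each y side narrows it to about 41 mm and spreads as a cartridge is pushed in (5 to 15 N). It lies at (0, -84, 10) mm in the reader's frame
- bay_1 (a point): centre of the floor of the middle well of the reader (its axes are the reader's). The well is open at the top, 66 mm long (x), 50 mm wide (y) and 24 mm deep; a steel spring clip leaf on each y side narrows it to about 41 mm and spreads as a cartridge is pushed in (5 to 15 N). It lies at (0, 0, 10) mm in the reader's frame
- bay_2 (a point): centre of the floor of the last (+y) well of the reader (its axes are the reader's). The well is open at the top, 66 mm long (x), 50 mm wide (y) and 24 mm deep; a steel spring clip leaf on each y side narrows it to about 41 mm and spreads as a cartridge is pushed in (5 to 15 N). It lies at (0, 84, 10) mm in the reader's frame
- cover_0 (a joint): hinge angle in rad of the white cover over point bay_0: 0 shut, 1.8 fully open, leaning back towards the reader's -x. It stays where it is left (stiff hinge). At 0.1 rad a bead on its free end meets a spring catch: merely lowered it rests there; pressing down near the free end with about 10 N snaps it past and the catch then holds it at 0
- cover_1 (a joint): hinge angle in rad of the white cover over point bay_1: 0 shut, 1.8 fully open, leaning back towards the reader's -x. It stays where it is left (stiff hinge). At 0.1 rad a bead on its free end meets a spring catch: merely lowered it rests there; pressing down near the free end with about 10 N snaps it past and the catch then holds it at 0
- cover_2 (a joint): hinge angle in rad of the white cover over point bay_2: 0 shut, 1.8 fully open, leaning back towards the reader's -x. It stays where it is left (stiff hinge). At 0.1 rad a bead on its free end meets a spring catch: merely lowered it rests there; pressing down near the free end with about 10 N snaps it past and the catch then holds it at 0
- cover_0_edge (a point): middle of the free edge of the flat top of cover_0, moving with it. The cover is a shell open underneath, 92 mm from hinge to free end, 56 wide, 27 tall, walls 3. Its hinge axis runs along the reader's y, 48 mm towards -x from point bay_0 and 24 mm above it. Shut, it reaches 44 mm towards +x from point bay_0 and its top is 51 mm above it
- cover_1_edge (a point): middle of the free edge of the flat top of cover_1, moving with it. The cover is a shell open underneath, 92 mm from hinge to free end, 56 wide, 27 tall, walls 3. Its hinge axis runs along the reader's y, 48 mm towards -x from point bay_1 and 24 mm above it. Shut, it reaches 44 mm towards +x from point bay_1 and its top is 51 mm above it
- cover_2_edge (a point): middle of the free edge of the flat top of cover_2, moving with it. The cover is a shell open underneath, 92 mm from hinge to free end, 56 wide, 27 tall, walls 3. Its hinge axis runs along the reader's y, 48 mm towards -x from point bay_2 and 24 mm above it. Shut, it reaches 44 mm towards +x from point bay_2 and its top is 51 mm above it
- tray: grey storage tray fixed to the bench: base plate 104 mm (x) x 236 mm (y) x 6 mm, on it a low wall 84 x 212 mm outside, 4 mm thick, its top 22 mm above the bench, divided into three compartments in a row along y, 68 mm apart, floor 6 mm above the bench. Origin: centre of the underside
- lid: white deep loose lid, 100 mm (x) x 228 mm (y) x 58 mm tall, walls 4 mm, open underneath, 250 g. On its middle a black bar-shaped knob 50 mm long (x), 16 mm thick (y), 28 mm tall, its top 86 mm above the lid's lower edge. Origin: centre of the open underside, z up. It starts on the tray; seated, it stands on the base plate around the low wall, 4 mm play each side, origin 6 mm above the tray's, axes parallel, either way round
- cart_a: one of up to three identical white reagent cartridges (some may be absent): flat block 60 mm (x) x 44 mm (y) x 24 mm tall with a 54 x 38 mm foot 3 mm tall, and on its top a grey grip ridge 44 mm long (x), 12 mm thick (y), 22 mm tall; 46 mm tall in all, 90 g. Origin: centre of the underside, z up. Either way round fits
- cart_b: one of up to three identical white reagent cartridges (some may be absent): flat block 60 mm (x) x 44 mm (y) x 24 mm tall with a 54 x 38 mm foot 3 mm tall, and on its top a grey grip ridge 44 mm long (x), 12 mm thick (y), 22 mm tall; 46 mm tall in all, 90 g. Origin: centre of the underside, z up. Either way round fits
- cart_c: one of up to three identical white reagent cartridges (some may be absent): flat block 60 mm (x) x 44 mm (y) x 24 mm tall with a 54 x 38 mm foot 3 mm tall, and on its top a grey grip ridge 44 mm long (x), 12 mm thick (y), 22 mm tall; 46 mm tall in all, 90 g. Origin: centre of the underside, z up. Either way round fits
- bottle: bystander: amber bottle, 60 mm across, 150 mm tall; leave alone
- tipbox: bystander: pipette tip box 85 x 120 x 65 mm; leave alone
- beaker: bystander: glass beaker 70 mm across, 90 mm tall; leave alone
Things that resemble listed ones, but are neither listed nor needed, are in the scene too. Leave any green look-alike of the lid alone.

How it is judged:
On the way, in this order (a step that is already met when the one before it is completed fails the run):
1. the lid stands upright on the bench clear of the tray, let go (horizontal distance between lid and tray above 0.09 m and height (world z) of lid below 0.004 m and angle between lid's own z axis and vertical below 0.08 rad and contact force between the fingers and lid below 0.1 N and linear speed of lid below 0.02 m/s), for 0.2 s.
2. every cartridge is home in a well (((x of cart_a in the frame of bay_0 between -0.006 and 0.006 m and y of cart_a in the frame of bay_0 between -0.006 and 0.006 m and z of cart_a in the frame of bay_0 between -0.004 and 0.004 m and angle between cart_a's own z axis and vertical below 0.1 rad) or (x of cart_a in the frame of bay_1 between -0.006 and 0.006 m and y of cart_a in the frame of bay_1 between -0.006 and 0.006 m and z of cart_a in the frame of bay_1 between -0.004 and 0.004 m and angle between cart_a's own z axis and vertical below 0.1 rad) or (x of cart_a in the frame of bay_2 between -0.006 and 0.006 m and y of cart_a in the frame of bay_2 between -0.006 and 0.006 m and z of cart_a in the frame of bay_2 between -0.004 and 0.004 m and angle between cart_a's own z axis and vertical below 0.1 rad)) and ((x of cart_b in the frame of bay_0 between -0.006 and 0.006 m and y of cart_b in the frame of bay_0 between -0.006 and 0.006 m and z of cart_b in the frame of bay_0 between -0.004 and 0.004 m and angle between cart_b's own z axis and vertical below 0.1 rad) or (x of cart_b in the frame of bay_1 between -0.006 and 0.006 m and y of cart_b in the frame of bay_1 between -0.006 and 0.006 m and z of cart_b in the frame of bay_1 between -0.004 and 0.004 m and angle between cart_b's own z axis and vertical below 0.1 rad) or (x of cart_b in the frame of bay_2 between -0.006 and 0.006 m and y of cart_b in the frame of bay_2 between -0.006 and 0.006 m and z of cart_b in the frame of bay_2 between -0.004 and 0.004 m and angle between cart_b's own z axis and vertical below 0.1 rad)) and ((x of cart_c in the frame of bay_0 between -0.006 and 0.006 m and y of cart_c in the frame of bay_0 between -0.006 and 0.006 m and z of cart_c in the frame of bay_0 between -0.004 and 0.004 m and angle between cart_c's own z axis and vertical below 0.1 rad) or (x of cart_c in the frame of bay_1 between -0.006 and 0.006 m and y of cart_c in the frame of bay_1 between -0.006 and 0.006 m and z of cart_c in the frame of bay_1 between -0.004 and 0.004 m and angle between cart_c's own z axis and vertical below 0.1 rad) or (x of cart_c in the frame of bay_2 between -0.006 and 0.006 m and y of cart_c in the frame of bay_2 between -0.006 and 0.006 m and z of cart_c in the frame of bay_2 between -0.004 and 0.004 m and angle between cart_c's own z axis and vertical below 0.1 rad))), for 0.2 s.
3. all three covers are snapped shut, with the fingers off them (value of joint each of cover_0, cover_1, cover_2 below 0.05 rad and contact force between the fingers and cover_0 below 0.1 N and contact force between the fingers and cover_1 below 0.1 N and contact force between the fingers and cover_2 below 0.1 N), for 0.3 s.
At the end, for the whole second after the job is handed in: every cartridge is upright in a well of the reader, within 6 mm of its centre and within 4 mm of its floor; all three covers are held shut (under 0.05 rad); the lid is back on the tray, seated around the low wall (within 4 mm of its seated height and 12 mm of centre, level, parallel) and at rest (all of step 2 and value of joint each of cover_0, cover_1, cover_2 below 0.05 rad and x of lid in the frame of tray between -0.012 and 0.012 m and y of lid in the frame of tray between -0.012 and 0.012 m and z of lid in the frame of tray between 0.002 and 0.01 m and angle between lid's own z axis and vertical below 0.05 rad and angle between the x axis of lid and the x axis of tray, either way round below 0.12 rad and linear speed of lid below 0.02 m/s); the robot touches nothing.
It fails at once if the bottle is moved more than 40 mm (distance of bottle from where it was at the start of the episode above 0.04 m).
It fails at once if the tipbox is moved more than 40 mm (distance of tipbox from where it was at the start of the episode above 0.04 m).
It fails at once if the beaker is moved more than 40 mm (distance of beaker from where it was at the start of the episode above 0.04 m).
Of cart_a, cart_b, cart_c only 2 to 3 are there at a start; the rules pass over those that are not, and their reading is None.
At some moment in a run one of lid may be knocked a few centimetres aside while the robot is not near it.
Once in a run the grip may slacken for a moment while it holds something.
It also fails if it takes over 210 s, if anything falls off the work surface, if the arm or the gripper's body presses on something with over 40 N, if the wrist force passes 120 N, or if a joint passes its speed limit or range.

## Working session

There is one attempt and no reset: what is moved stays moved. The work goes in short steps, Python scripts to look and compute and a tool call to move; the robot and the scene stay as the last step left them, time stands still between calls to the robot, and variables do not carry over. Pictures are saved under pics/ and viewed, at most 14 in all, crops included, and the job is handed in when it is done.

Besides the shell and the picture viewer there is one more tool, called after "Emit:" as name(argument=value, ...) on one line, values as JSON. jog_arm: Moves the arm, as the interface text tells. Its arguments: {"type":"object","properties":{"xyz":{"type":"array","items":{"type":"array","items":{"type":"number"}}},"dr":{"type":"array","items":{"type":"array","items":{"type":"number"}}},"jaw":{"type":"array","items":{"type":"number"}}},"required":["xyz","dr","jaw"]}

```bash
mkdir -p pics
cat > h.py <<'E'
import numpy as np, cv2
from rig import robot, vision
def ray(im,u,v):
    K=np.array([[im['fx'],0,im['cx']],[0,im['fy'],im['cy']],[0,0,1.]])
    p=cv2.undistortPoints(np.array([[[u,v]]],float),K,np.array(im['D'],float))[0,0]
    T=np.array(im['T']); d=T[:3,:3]@np.array([p[0],-p[1],-1.]); return T[:3,3],d
def onz(im,u,v,z):
    o,d=ray(im,u,v); return o+d*(z-o[2])/d[2]
def proj(im,P):
    T=np.array(im['T']); c=T[:3,:3].T@(np.array(P,float)-T[:3,3])
    K=np.array([[im['fx'],0,im['cx']],[0,im['fy'],im['cy']],[0,0,1.]])
    return cv2.projectPoints(np.array([[c[0],-c[1],-c[2]]]),np.zeros(3),np.zeros(3),K,np.array(im['D'],float))[0].ravel()
def snap(cam,name,crop=None,scale=1):
    im=vision.get_image(cam); p=im['pixels'][:,:,::-1]
    cv2.imwrite(f'pics/raw_{name}.png',p)
    if crop: p=p[crop[1]:crop[3],crop[0]:crop[2]]
    cv2.imwrite(f'pics/{name}.png',cv2.resize(p,None,fx=scale,fy=scale,interpolation=cv2.INTER_CUBIC)); return im
E
python3 - <<'E'
from h import *
a=vision.get_image('scene');b=vision.get_image('top')
import pickle;pickle.dump((a,b),open('i0.pkl','wb'))
cv2.imwrite('pics/s0.png',cv2.resize(a['pixels'][:,:,::-1],(800,600)))
cv2.imwrite('pics/t0.png',cv2.resize(b['pixels'][:,:,::-1],(800,600)))
for i in (a,b): print(i['fx'],i['cx'],i['cy'],i['D'],np.round(i['T'],3))
print(robot.get_state())
E
```

```text
362.44682299368316 250.98427274938038 190.51228524491623 [-0.02880808  0.          0.          0.          0.        ] [[-0.613 -0.562  0.555  1.195]
 [ 0.79  -0.42   0.448  0.535]
 [-0.019  0.713  0.701  0.905]
 [ 0.     0.     0.     1.   ]]
348.93211678528473 246.06300933653017 197.77906294576093 [0.03027001 0.         0.         0.         0.        ] [[-0.021  0.986 -0.168  0.334]
 [-1.    -0.02   0.011  0.004]
 [ 0.008  0.168  0.986  1.184]
 [ 0.     0.     0.     1.   ]]
{'t': 0.1, 'joint_positions': array([-1.23298536e+00,  2.41344589e-01,  3.83597518e-03,  1.33518154e+00,
       -3.30856956e-05,  1.57080766e+00]), 'qd': array([-1.13368249e-05,  3.36115686e-04,  2.75958257e-03,  1.22449054e-04,
       -1.31322923e-03,  1.17711475e-04]), 'tau': array([ 7.83817768e-05, -3.73139763e+01,  2.53009593e+01,  1.09067673e-02,
       -6.09594576e-05, -1.96182761e-06]), 'position': array([ 0.16551304, -0.47120716,  0.23048973]), 'tcp_rot': array([-3.13969883e+00,  3.31070991e-05,  3.37799694e-01]), 'force': array([ 0.63189889,  0.6471589 , -0.31026367]), 'ft_torque': array([-0.03441977, -0.03114154, -0.04225092]), 'grip_force': 0.0, 'width': 0.08552864685817214}
```

View pics/s0.png

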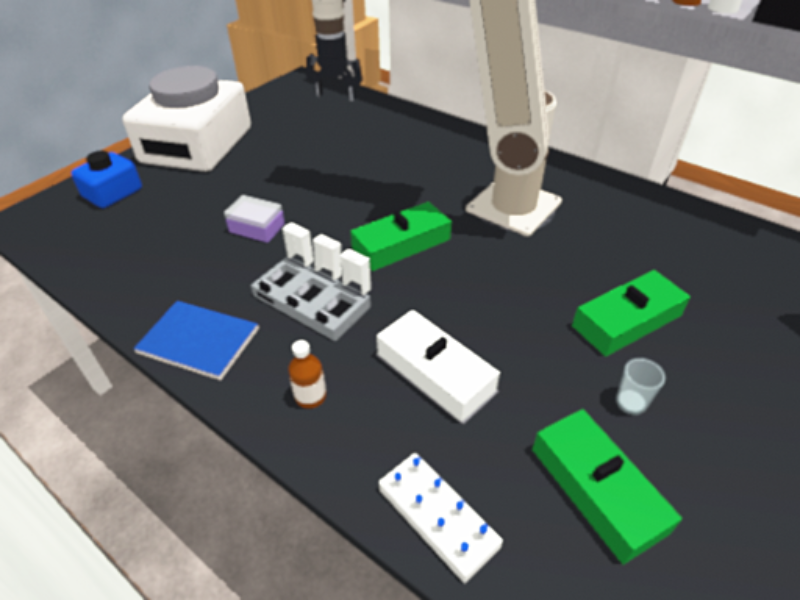

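View pics/t0.png

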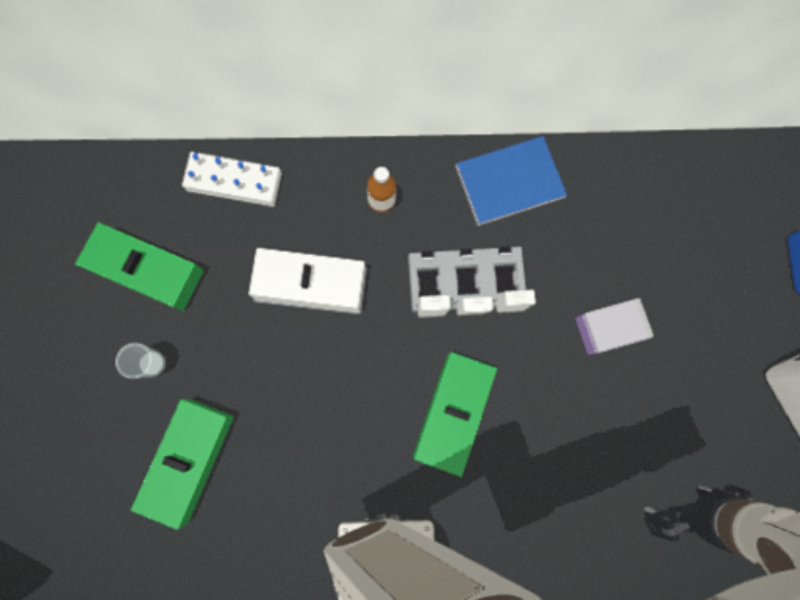

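The scene picture shows three groups. 
- **Lid candidates:** the white lid with a black knob is at scene (437,365) and top (308,280). Three green look-alikes are at top (140,265), (182,463) and (455,413), and a white rack with blue pins at top (232,180). Only the white block with the black bar knob fits.
- **Reader:** it is at top (467,280), with its covers open towards the robot.
- **Bystanders:** the bottle is at top (381,190), the beaker at (140,360) and the tip box at (613,325).

```bash
cat > m1.py <<'E'
from h import *
import pickle
a,b=pickle.load(open('i0.pkl','rb'))
def big(mask,near):
    n,l,s,c=cv2.connectedComponentsWithStats(mask.astype(np.uint8))
    i=l[near[1],near[0]]
    if i==0: i=1+np.argmin(np.linalg.norm(c[1:]-near,axis=1)+1e3*(s[1:,4]<5))
    return l==i,c[i]
for nm,im,lp,kp in (('scene',a,(265,220),(279,223)),('top',b,(185,190),(196,177))):
    p=im['pixels'].astype(int); hsv=cv2.cvtColor(im['pixels'],cv2.COLOR_RGB2HSV)
    m,c=big((hsv[...,2]>115)&(hsv[...,1]<50),lp)
    m2=m.astype(np.uint8)
    cnt=max(cv2.findContours(m2,0,2)[0],key=cv2.contourArea)
    print(nm,'lid area',m.sum(),c,'poly',cv2.approxPolyDP(cnt,5,True).reshape(-1,2).tolist())
    k,kc=big(hsv[...,2]<60,kp); print('knob',k.sum(),kc,onz(im,*kc,0.08))
    print(nm,'dock grey')
    cv2.imwrite(f'pics/m_{nm}.png',m2*255)
# objects roughly
for n,u,v,z in (('bottlebase',381,205,0),('beaker',140,360,0.0),('tipbox',615,327,.065),('greenA',140,265,.058),('greenB',182,463,.058),('greenC',455,413,.058),('blue',512,180,0),('rack',232,180,.03)):
    print(n,np.round(onz(b,u*.64,v*.64,z),3))
P=b['pixels'][:,:,::-1]
c1=cv2.resize(P[145:215,150:355],None,fx=3.9,fy=3.9,interpolation=cv2.INTER_CUBIC)
S=a['pixels'][:,:,::-1]
c2=cv2.resize(S[130:270,150:330],None,fx=2.3,fy=2.3,interpolation=cv2.INTER_CUBIC)
w=np.zeros((c1.shape[0]+c2.shape[0],800,3),np.uint8); w[:c1.shape[0],:c1.shape[1]]=c1; w[c1.shape[0]:,:c2.shape[1]]=c2
print(w.shape,c1.shape,c2.shape); cv2.imwrite('pics/c1.png',w)
E
python3 m1.py
```

```text
scene lid area 2936 [280.25442779 233.53746594] poly [[263, 198], [241, 214], [241, 226], [297, 270], [318, 250], [319, 237]]
knob 84 [278.54761905 222.72619048] [0.60093672 0.1579556  0.08      ]
scene dock grey
top lid area 2420 [196.31735537 179.30909091] poly [[164, 159], [163, 192], [230, 199], [232, 167]]
knob 47 [195.63829787 176.31914894] [0.59595138 0.15309551 0.08      ]
top dock grey
bottlebase [ 0.776 -0.007  0.   ]
beaker [0.435 0.518 0.   ]
tipbox [ 0.478 -0.484  0.065]
greenA [0.63  0.503 0.058]
greenB [0.225 0.399 0.058]
greenC [ 0.309 -0.147  0.058]
blue [ 0.83  -0.308  0.   ]
rack [0.828 0.323 0.03 ]
(595, 800, 3) (273, 800, 3) (322, 414, 3)
```

View pics/c1.png

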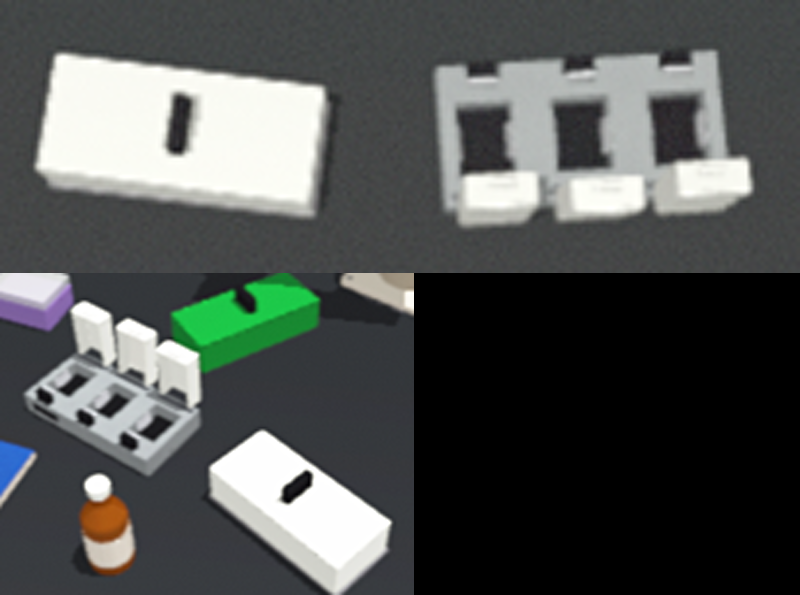

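The crop confirms it: the white lid with its black bar knob is at crop (180,124), next to the grey reader with open wells at (484,138), (580,135) and (677,130). Next I work out the yaws and positions.

```bash
cat > m2.py <<'E'
from h import *
import pickle
a,b=pickle.load(open('i0.pkl','rb'))
f=lambda pts,z:np.array([onz(b,150+u/3.902,145+v/3.9,z)[:2] for u,v in pts])
L=f([(52,52),(326,87),(316,206),(38,172)],.064)
print('lid top',L.round(3).tolist(),L.mean(0)); e=L[0]-L[1]; print('yaw',np.arctan2(-e[0],e[1]),np.linalg.norm(e),np.linalg.norm(L[1]-L[2]))
S=np.array([onz(a,*q,.064)[:2] for q in ((263,198),(241,214),(297,257),(319,237))]); print('scene lid',S.round(3).tolist(),S.mean(0)); e=S[2]-S[1]; print('yaw',np.arctan2(-e[0],e[1]),np.linalg.norm(e))
D=f([(435,67),(717,50)],.034);e=D[0]-D[1]; yd=np.arctan2(-e[0],e[1]);print('dock far edge',D.round(3),'yaw',yd,np.linalg.norm(e))
R=np.array([[np.cos(yd),-np.sin(yd)],[np.sin(yd),np.cos(yd)]])
print('dock origin',D.mean(0)-R@[.066,0])
W=f([(484,104),(580,101),(677,97)],.034);print('well far edges minus 33',(W-(R@[.033,0])).round(3).tolist())
sd=lambda u,v,z:onz(a,150+u/2.3,130+(v-273)/2.3,z)[:2]
print('scene dock corner near(+x+y), (+x,-y)',sd(150,461,.034),sd(25,394,.034))
print('scene far(-x,+y)',sd(200,405,.034))
E
python3 m2.py
```

```text
lid top [[0.663, 0.262], [0.628, 0.03], [0.526, 0.04], [0.559, 0.272]] [0.59389999 0.15107173]
yaw -0.14937481300380617 0.2341576733495019 0.10254578463867785
scene lid [[0.534, 0.051], [0.63, 0.037], [0.661, 0.263], [0.563, 0.276]] [0.59711231 0.15673921]
yaw -0.1367735016695324 0.22776101038459035
dock far edge [[ 0.652 -0.064]
 [ 0.662 -0.311]] yaw 0.04198202659640481 0.2469469453916569
dock origin [ 0.59107704 -0.19034457]
well far edges minus 33 [[0.585, -0.107], [0.586, -0.191], [0.588, -0.275]]
scene dock corner near(+x+y), (+x,-y) [ 0.65267653 -0.05361761] [ 0.66488125 -0.30064866]
scene far(-x,+y) [ 0.52263288 -0.06919216]
```

Emit:
jog_arm(xyz=[[0, 0, 0], [0, 0, 0], [0, 0, 0], [0.0215, -0.031, -0.0015], [0.0215, -0.031, -0.0015], [0.0215, -0.031, -0.0015], [0.0215, -0.031, -0.0015], [0.0215, -0.031, -0.0015], [0.0215, -0.031, -0.0015], [0.0215, -0.031, -0.0015], [0.0215, -0.031, -0.0015], [0.0215, -0.031, -0.0015]], dr=[[0, 0, 0.113], [0, 0, 0.113], [0, 0, 0.112], [0, 0, 0], [0, 0, 0], [0, 0, 0], [0, 0, 0], [0, 0, 0], [0, 0, 0], [0, 0, 0], [0, 0, 0], [0, 0, 0]], jaw=[0.085, 0.085, 0.085, 0.085, 0.085, 0.085, 0.085, 0.085, 0.085, 0.085, 0.085, 0.085])

```text
t: 1.1
position: [0.3596, -0.191, 0.2447]
tcp_rot: [-3.141, 0.0, -0.0]
force: [-0.0, -1.3, -0.7]
width: 0.0849
grip_force: 0.0
```

Emit:
jog_arm(xyz=[[0.0215, -0.031, -0.0015], [0.0215, -0.031, -0.0015], [0.0215, -0.031, -0.0015], [0.0215, -0.031, -0.0015], [0.0215, -0.031, -0.0015], [0.0215, -0.031, -0.0015], [0.0215, -0.031, -0.0015], [0.0215, -0.031, -0.0015], [0, 0, 0], [0, 0, 0], [0, 0, 0]], dr=[[0, 0, 0], [0, 0, 0], [0, 0, 0], [0, 0, 0], [0, 0, 0], [0, 0, 0], [0, 0, 0], [0, 0, 0], [0, 0, 0], [0, 0, 0], [0, 0, 0]], jaw=[0.085, 0.085, 0.085, 0.085, 0.085, 0.085, 0.085, 0.085, 0.085, 0.085, 0.085])

```text
t: 2.02
position: [0.5308, 0.0276, 0.2564]
tcp_rot: [-3.12, 0.002, 0.041]
force: [0.6, 0.3, 0.2]
width: 0.0848
grip_force: 0.0
```

Run:
```python
from h import *
im=snap('wrist','w1',scale=1.5)
print(np.round(im['T'],3),im['fx'])
```

```text
[[ 0.04   0.959  0.281  0.601]
 [-0.999  0.045 -0.01   0.027]
 [-0.023 -0.28   0.96   0.399]
 [ 0.     0.     0.     1.   ]] 270.7252043708507
```

View pics/w1.png

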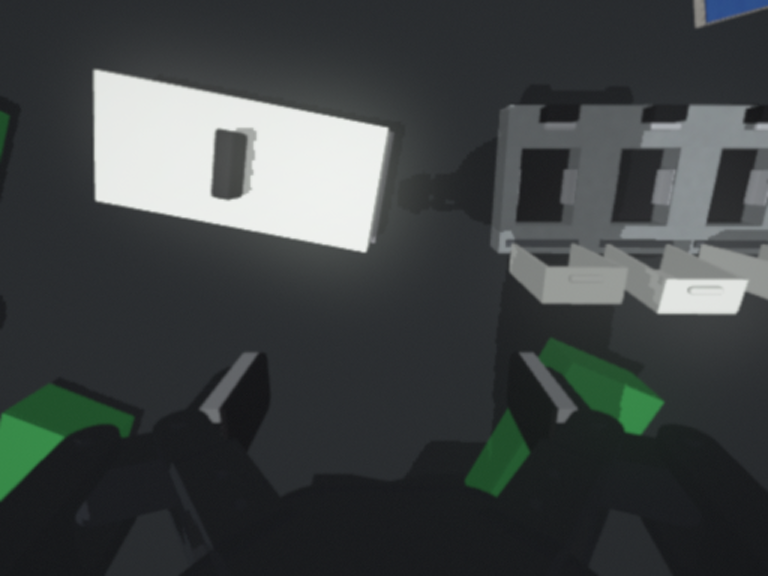

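The wrist view shows the lid with its knob at view pixel (231,163). The reader's top face runs from corner (505,105) to (498,248), and its wells are at (545,185) and (645,185).

```bash
cat > m3.py <<'E'
from h import *
im=vision.get_image('wrist'); s=robot.get_state(); print(s['position'].round(4),s['tcp_rot'].round(4))
f=lambda u,v,z:onz(im,u/1.5,v/1.5,z)[:2]
kt=np.array([f(216,130,.092),f(245,133,.092),f(241,198,.092),f(212,196,.092)]); print('knob top',kt.round(4).tolist(),kt.mean(0))
L=np.array([f(*q,.064) for q in ((94,69),(390,127),(367,251),(95,201))]);print('lid',L.round(3).tolist(),L.mean(0)); e=L[0]-L[1];print('yaw',np.arctan2(-e[0],e[1]),np.linalg.norm(e)); e=L[3]-L[2];print('yaw',np.arctan2(-e[0],e[1]),np.linalg.norm(e))
print('dock +y edge',f(507,106,.034),f(499,236,.034))
print('well1(bay2) corners',f(519,148,.034),f(575,148,.034),f(517,220,.034))
E
python3 m3.py
```

```text
[0.5306 0.0271 0.257 ] [-3.1196e+00  1.2000e-03  3.9500e-02]
knob top [[0.6218, 0.158], [0.6205, 0.1372], [0.5746, 0.1428], [0.5752, 0.1646]] [0.59801378 0.1506525 ]
lid [[0.664, 0.26], [0.631, 0.034], [0.533, 0.049], [0.565, 0.276]] [0.5981495  0.15486274]
yaw -0.1461280626804197 0.22878289207432748
yaw -0.1413844152850697 0.22845478992375798
dock +y edge [ 0.65347479 -0.06118885] [ 0.54556429 -0.06697714]
well1(bay2) corners [ 0.6210543  -0.07523272] [ 0.62297626 -0.12233422] [ 0.56050912 -0.08123722]
```

```bash
cat >> h.py <<'E'
from scipy.spatial.transform import Rotation as Ro
def goal(x,y,z,yaw):
    s=robot.get_state(); Rc=Ro.from_euler('xyz',s['tcp_rot']); Rg=Ro.from_euler('xyz',[np.pi,0,yaw])
    rv=(Rc.inv()*Rg).as_rotvec(); d=Rg.inv().apply(np.array([x,y,z])-s['position'])
    print('rot first',rv.round(4),'then shift',d.round(4),'rows',int(np.ceil(max(abs(rv))/.12)),int(np.ceil(np.linalg.norm(d)/.04)), 'F',s['force'].round(1))
E
python3 -c "
from h import *
goal(.598,.154,.069,-.144)"
```

```text
rot first [-0.0219  0.0032  0.1834] then shift [ 0.0484 -0.1352  0.188 ] rows 2 6 F [-0.3  0.2 -0. ]
```

Emit:
jog_arm(xyz=[[0, 0, 0], [0, 0, 0], [0.0121, -0.0338, 0.02], [0.0121, -0.0338, 0.02], [0.0121, -0.0338, 0.02], [0.0121, -0.0338, 0.02], [0, 0, 0.02], [0, 0, 0.02], [0, 0, 0], [0, 0, 0]], dr=[[-0.011, 0.0016, 0.0917], [-0.011, 0.0016, 0.0917], [0, 0, 0], [0, 0, 0], [0, 0, 0], [0, 0, 0], [0, 0, 0], [0, 0, 0], [0, 0, 0], [0, 0, 0]], jaw=[0.085, 0.085, 0.085, 0.085, 0.085, 0.085, 0.085, 0.085, 0.085, 0.085])

```text
t: 2.95
position: [0.5795, 0.051, 0.1451]
tcp_rot: [-3.046, 0.005, 0.039]
force: [0.1, -0.0, 0.4]
width: 0.0846
grip_force: 0.0
```

```bash
python3 -c "
from h import *
goal(.598,.154,.069,-.144)"
```

```text
rot first [-0.0944  0.014   0.1828] then shift [ 0.0035 -0.1045  0.0761] rows 2 4 F [ 0.1 -0.   0.4]
```

```bash
python3 -c "
from h import *
s=robot.get_state();print(s['joint_positions'].round(3),s['qd'].round(3))"
```

```text
[0.038 0.453 0.079 1.202 0.095 3.141] [-0.001 -0.027  0.052  0.007  0.001 -0.   ]
```

Joint 6 is at its limit, so I turn the tool half a turn the other way, to yaw π − 0.144, and use the same grasp.

Emit:
jog_arm(xyz=[[0, 0, -0.01], [0, 0, -0.01], [0, 0, -0.01], [0, 0, -0.01], [0, 0, -0.01], [0, 0, -0.01], [0, 0, 0], [0, 0, 0], [0, 0, 0], [0, 0, 0], [0, 0, 0], [0, 0, 0]], dr=[[-0.0944, 0.014, 0], [0, 0, -0.1184], [0, 0, -0.1184], [0, 0, -0.1184], [0, 0, -0.1184], [0, 0, -0.1184], [0, 0, -0.1184], [0, 0, -0.1184], [0, 0, -0.1184], [0, 0, -0.1184], [0, 0, -0.1184], [0, 0, -0.1184]], jaw=[0.085, 0.085, 0.085, 0.085, 0.085, 0.085, 0.085, 0.085, 0.085, 0.085, 0.085, 0.085])

```text
t: 3.95
position: [0.5819, 0.0368, 0.2084]
tcp_rot: [3.129, -0.015, 1.368]
force: [-0.0, -0.5, 0.9]
width: 0.0848
grip_force: 0.0
```

Emit:
jog_arm(xyz=[[0, 0, 0], [0, 0, 0], [0, 0, 0], [0, 0, 0], [0, 0, 0], [0, 0, 0], [0, 0, 0], [0, 0, 0], [0, 0, 0], [0, 0, 0], [0, 0, 0], [0, 0, 0]], dr=[[0, 0, -0.1184], [0, 0, -0.1184], [0, 0, -0.1184], [0, 0, -0.1184], [0, 0, -0.1184], [0, 0, -0.1184], [0, 0, -0.1184], [0, 0, -0.1184], [0, 0, -0.1184], [0, 0, -0.1184], [0, 0, -0.1184], [0, 0, -0.1184]], jaw=[0.085, 0.085, 0.085, 0.085, 0.085, 0.085, 0.085, 0.085, 0.085, 0.085, 0.085, 0.085])

```text
t: 4.95
position: [0.5818, 0.0368, 0.2084]
tcp_rot: [3.125, 0.01, 2.788]
force: [0.3, -0.1, -0.0]
width: 0.0848
grip_force: 0.0
```

Emit:
jog_arm(xyz=[[0, 0, 0], [0, 0, 0], [0, 0, 0], [0, 0, 0]], dr=[[0, 0, -0.1184], [0, 0, -0.1184], [0, 0, 0], [0, 0, 0]], jaw=[0.085, 0.085, 0.085, 0.085])

```text
t: 5.28
position: [0.5818, 0.037, 0.2077]
tcp_rot: [3.128, 0.012, 3.017]
force: [-0.5, 0.7, -0.5]
width: 0.0847
grip_force: 0.0
```

```bash
python3 -c "
from h import *
goal(.598,.154,.069,np.pi-.144);print(robot.get_state()['joint_positions'].round(2))"
```

```text
rot first [0.0135 0.0122 0.0192] then shift [0.0007 0.1182 0.1387] rows 1 5 F [-0.5  0.7 -0.5]
[0.06 0.4  0.17 1.33 0.01 0.18]
```

Emit:
jog_arm(xyz=[[0, 0, 0], [0, 0.0394, 0], [0, 0.0394, 0], [0.0007, 0.0394, 0], [0, 0, 0.028], [0, 0, 0.028], [0, 0, 0.028], [0, 0, 0], [0, 0, 0]], dr=[[0.0135, 0.0122, 0.0192], [0, 0, 0], [0, 0, 0], [0, 0, 0], [0, 0, 0], [0, 0, 0], [0, 0, 0], [0, 0, 0], [0, 0, 0]], jaw=[0.085, 0.085, 0.085, 0.085, 0.085, 0.085, 0.085, 0.085, 0.085])

```text
t: 6.03
position: [0.5955, 0.1543, 0.1203]
tcp_rot: [-3.139, -0.007, 3.0]
force: [0.4, -1.4, 0.8]
width: 0.0853
grip_force: 0.0
```

```bash
python3 -c "
from h import *
goal(.598,.154,.069,np.pi-.144);
im=snap('wrist','w2'); hsv=cv2.cvtColor(im['pixels'],cv2.COLOR_RGB2HSV)
u,v=proj(im,[.598,.154,.092]);print(u,v)
"
```

```text
rot first [-0.0027 -0.0071  0.0024] then shift [-0.0025  0.      0.0513] rows 1 2 F [ 0.4 -1.4  0.8]
258.77645449372415 224.88899340709685
```

View pics/w2.png

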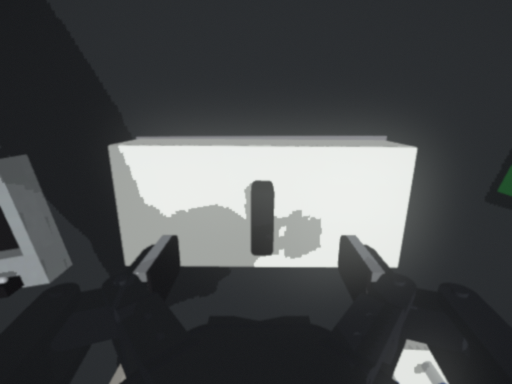

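The knob, at pixel (262,217), sits midway between the fingers and square to them. I descend, close and lift.

Emit:
jog_arm(xyz=[[-0.0025, 0, 0.017], [0, 0, 0.017], [0, 0, 0.017], [0, 0, 0], [0, 0, 0], [0, 0, 0], [0, 0, 0], [0, 0, 0], [0, 0, 0], [0, 0, 0]], dr=[[-0.0027, -0.0071, 0.0024], [0, 0, 0], [0, 0, 0], [0, 0, 0], [0, 0, 0], [0, 0, 0], [0, 0, 0], [0, 0, 0], [0, 0, 0], [0, 0, 0]], jaw=[0.085, 0.085, 0.085, 0.085, 0.005, 0.005, 0.005, 0.005, 0.005, 0.005])

```text
t: 6.92
position: [0.6002, 0.1547, 0.0719]
tcp_rot: [3.138, 0.006, 2.999]
force: [-0.3, 0.3, 0.0]
width: 0.0146
grip_force: 60.0
```

Emit:
jog_arm(xyz=[[0, 0, -0.01], [0, 0, -0.015], [0, 0, -0.02], [0, 0, -0.02], [0, 0, -0.02], [0, 0, -0.015], [0, 0, 0], [0, 0, 0]], dr=[[0, 0, 0], [0, 0, 0], [0, 0, 0], [0, 0, 0], [0, 0, 0], [0, 0, 0], [0, 0, 0], [0, 0, 0]], jaw=[0.005, 0.005, 0.005, 0.005, 0.005, 0.005, 0.005, 0.005])

```text
t: 7.58
position: [0.5993, 0.1542, 0.1712]
tcp_rot: [3.139, 0.006, 2.999]
force: [-0.3, -0.3, -3.2]
width: 0.0143
grip_force: 60.1
```

```bash
python3 -c "
from h import *
goal(.40,.19,.065,np.pi-.144);print(robot.get_state()['force'])
im=snap('scene','s2');snap('top','t2')"
```

```text
rot first [0.0025 0.0055 0.0015] then shift [0.2023 0.0068 0.1062] rows 1 6 F [-0.3 -0.3 -3.2]
[-0.31916721 -0.29654794 -3.16939909]
```

View pics/s2.png

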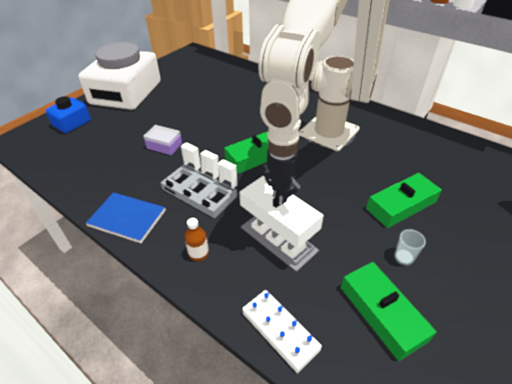

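Lid is up; three cartridges seen in the tray (scene ~(260,225), (280,240), (300,250)).

Emit:
jog_arm(xyz=[[0.0337, 0.001, 0], [0.0337, 0.001, 0], [0.0337, 0.001, 0], [0.0337, 0.001, 0], [0.0337, 0.001, 0], [0.0337, 0.001, 0], [0, 0, 0.02], [0, 0, 0.02], [0, 0, 0.02], [0, 0, 0.02], [0, 0, 0.01], [0, 0, 0]], dr=[[0.0025, 0.0055, 0.0015], [0, 0, 0], [0, 0, 0], [0, 0, 0], [0, 0, 0], [0, 0, 0], [0, 0, 0], [0, 0, 0], [0, 0, 0], [0, 0, 0], [0, 0, 0], [0, 0, 0]], jaw=[0.005, 0.005, 0.005, 0.005, 0.005, 0.005, 0.005, 0.005, 0.005, 0.005, 0.005, 0.005])

```text
t: 8.68
position: [0.3961, 0.1875, 0.0771]
tcp_rot: [-3.136, -0.008, 2.998]
force: [-0.6, 0.7, -2.8]
width: 0.0147
grip_force: 59.9
```

Emit:
jog_arm(xyz=[[0, 0, 0.004], [0, 0, 0.004], [0, 0, 0.004], [0, 0, 0]], dr=[[0, 0, 0], [0, 0, 0], [0, 0, 0], [0, 0, 0]], jaw=[0.005, 0.005, 0.005, 0.005])

```text
t: 9.02
position: [0.3995, 0.1889, 0.0684]
tcp_rot: [-3.141, -0.002, 2.998]
force: [-0.5, -0.3, -3.8]
width: 0.0144
grip_force: 59.9
```

Emit:
jog_arm(xyz=[[0, 0, 0.002], [0, 0, 0.002], [0, 0, 0.001], [0, 0, 0]], dr=[[0, 0, 0], [0, 0, 0], [0, 0, 0], [0, 0, 0]], jaw=[0.005, 0.005, 0.005, 0.005])

```text
t: 9.35
position: [0.3998, 0.1893, 0.0657]
tcp_rot: [3.141, -0.0, 2.998]
force: [-6.2, -1.0, 13.4]
width: 0.0144
grip_force: 62.2
```

Emit:
jog_arm(xyz=[[0, 0, 0], [0, 0, 0], [0, 0, 0], [0, 0, 0], [0, 0, 0], [0, 0, -0.02], [0, 0, -0.035], [0, 0, -0.035], [0, 0, -0.035], [0, 0, -0.035], [0, 0, 0], [0, 0, 0]], dr=[[0, 0, 0], [0, 0, 0], [0, 0, 0], [0, 0, 0], [0, 0, 0], [0, 0, 0], [0, 0, 0], [0, 0, 0], [0, 0, 0], [0, 0, 0], [0, 0, 0], [0, 0, 0]], jaw=[0.085, 0.085, 0.085, 0.085, 0.085, 0.085, 0.085, 0.085, 0.085, 0.085, 0.085, 0.085])

```text
t: 10.35
position: [0.4014, 0.1898, 0.2258]
tcp_rot: [3.139, 0.003, 2.998]
force: [-0.8, 0.1, -0.5]
width: 0.085
grip_force: 0.0
```

Emit:
jog_arm(xyz=[[-0.038, 0.005, 0], [-0.038, 0.005, 0], [-0.038, 0.005, 0], [-0.038, 0.005, 0], [-0.02, 0, 0], [0, 0, 0], [0, 0, 0]], dr=[[0, 0, 0], [0, 0, 0], [0, 0, 0], [0, 0, 0], [0, 0, 0], [0, 0, 0], [0, 0, 0]], jaw=[0.085, 0.085, 0.085, 0.085, 0.085, 0.085, 0.085])

```text
t: 10.93
position: [0.5726, 0.1835, 0.2202]
tcp_rot: [-3.139, -0.006, 2.996]
force: [-1.1, -0.0, 0.6]
width: 0.0848
grip_force: 0.0
```

```bash
python3 -c "
from h import *
import pickle
im=snap('wrist','w3',scale=1.5);pickle.dump(im,open('w3.pkl','wb'));t=snap('top','t3')
print(robot.get_state()['position'],robot.get_state()['tcp_rot'])
w=vision.get_image('scene')
T=cv2.resize(t['pixels'][120:290,100:360,::-1],None,fx=3,fy=3,interpolation=cv2.INTER_CUBIC);cv2.imwrite('pics/t3c.png',T);pickle.dump((t,w),open('t3.pkl','wb'))"
```

```text
[0.57146719 0.18395405 0.2217747 ] [-3.13970369 -0.0047511   2.99770943]
```

View pics/w3.png

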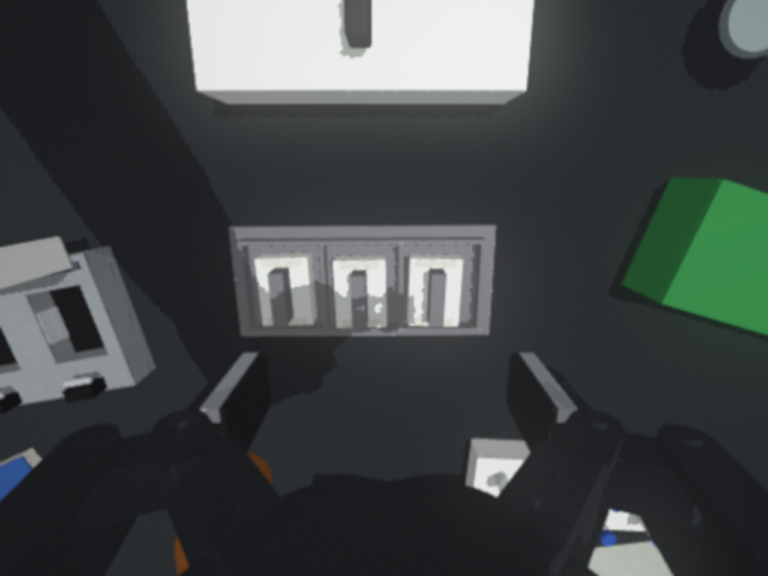

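View pics/t3c.png

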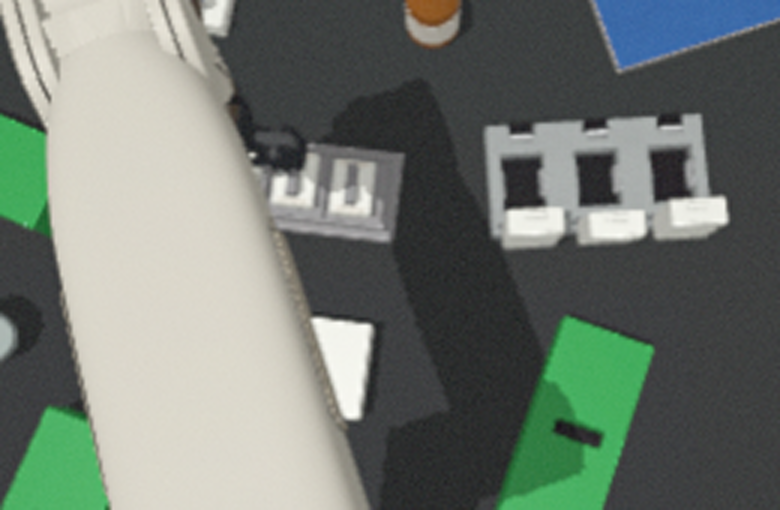

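The wrist view shows three cartridges in the tray, with ridges at (280,297), (358,299) and (436,297); the tray plate runs from (230,226) to (490,335). The lid stands on the bench at the top of the view.

```bash
cat > m4.py <<'E'
from h import *
import pickle
im=pickle.load(open('w3.pkl','rb'));print(np.round(im['T'],3))
f=lambda u,v,z:onz(im,u/1.5,v/1.5,z)[:2]
P=np.array([f(230,226,.006),f(496,226,.006),f(490,335,.006),f(241,335,.006)]);print('plate',P.round(3).tolist(),P.mean(0))
Pa=P[1]-P[0];print('yaw',np.arctan2(-Pa[0],Pa[1]),np.linalg.norm(Pa))
c=np.array([.598,.154]);y=-.144;R=np.array([[np.cos(y),-np.sin(y)],[np.sin(y),np.cos(y)]])
for k in (-1,0,1):
    q=c+R@[0,.068*k]; print(q.round(4),'ridge top ends px',[(proj(im,[*(q+R@[s,0]),.052])*1.5).round(0).tolist() for s in (-.022,.022)])
for u in ((280,270),(358,271),(436,270)): print('ridge near-robot end top',f(*u,.052))
# dock: corner +x+y top & +y-x
print('dock corners',f(135,383,.034),f(87,248,.034))
print('bay2 well',f(103,350,.034),f(80,290,.034))
t,_=pickle.load(open('t3.pkl','rb'));g=lambda u,v,z:onz(t,100+u/3,120+v/3,z)[:2]
print('top dock',g(486,127,.034),g(702,115,.034))
print('top wells +x edges',g(522,157,.034),g(597,153,.034),g(670,149,.034))
E
python3 m4.py
```

```text
[[ 0.145 -0.951 -0.272  0.502]
 [ 0.989  0.139  0.041  0.194]
 [-0.002 -0.275  0.962  0.363]
 [ 0.     0.     0.     1.   ]]
plate [[0.529, 0.049], [0.563, 0.28], [0.666, 0.267], [0.631, 0.034]] [0.59740606 0.15753203]
yaw -0.14526023789804948 0.23375688814790282
[0.5882 0.0867] ridge top ends px [[270.0, 273.0], [274.0, 325.0]]
[0.598 0.154] ridge top ends px [[356.0, 273.0], [357.0, 325.0]]
[0.6078 0.2213] ridge top ends px [[442.0, 273.0], [440.0, 325.0]]
ridge near-robot end top [0.56542344 0.09816608]
ridge near-robot end top [0.57511896 0.15893262]
ridge near-robot end top [0.58319387 0.21988486]
dock corners [ 0.65341416 -0.0611675 ] [ 0.52763877 -0.06144339]
bay2 well [ 0.61778809 -0.07916322] [ 0.56150722 -0.07995388]
top dock [ 0.65126258 -0.06595931] [ 0.66037869 -0.31167117]
top wells +x edges [ 0.61554323 -0.10558998] [ 0.61848956 -0.19045772] [ 0.62145768 -0.27310541]
```

```bash
cat > m5.py <<'E'
from h import *
import pickle
t,s=pickle.load(open('t3.pkl','rb'))
o=np.array([.592,-.1856]);y=.04;R=np.array([[np.cos(y),-np.sin(y)],[np.sin(y),np.cos(y)]])
def P(im,x,yy,z): return proj(im,[*(o+R@[x,yy]),z])
for b in (2,1,0):
  for th in (1.3,1.4,1.5,1.6,1.7,1.8):
    c,sn=np.cos(th),np.sin(th); yy=(b-1)*.084
    i=P(t,-.048+.092*c,yy,.034+.092*sn); e=P(t,-.048+.092*c-.027*sn,yy,.034+.092*sn+.027*c)
    i2=P(s,-.048+.092*c,yy,.034+.092*sn); e2=P(s,-.048+.092*c-.027*sn,yy,.034+.092*sn+.027*c)
    print(b,th,'topcrop inner',((i-[100,120])*3).round(0),'outer',((e-[100,120])*3).round(0),'scenecrop inner',((i2-[150,130])*2.3+[0,273]).round(0),'outer',((e2-[150,130])*2.3+[0,273]).round(0))
E
python3 m5.py; python3 -c "
from h import *
goal(.587,.095,.10,np.pi-.144)"
```

```text
2 1.3 topcrop inner [528. 184.] outer [531. 207.] scenecrop inner [160. 367.] outer [171. 353.]
2 1.4 topcrop inner [529. 192.] outer [531. 216.] scenecrop inner [164. 363.] outer [175. 350.]
2 1.5 topcrop inner [530. 200.] outer [532. 226.] scenecrop inner [168. 359.] outer [179. 347.]
2 1.6 topcrop inner [531. 209.] outer [532. 235.] scenecrop inner [172. 355.] outer [183. 345.]
2 1.7 topcrop inner [531. 218.] outer [533. 244.] scenecrop inner [176. 352.] outer [187. 344.]
2 1.8 topcrop inner [532. 227.] outer [533. 253.] scenecrop inner [180. 349.] outer [191. 343.]
1 1.3 topcrop inner [609. 179.] outer [612. 202.] scenecrop inner [115. 346.] outer [126. 332.]
1 1.4 topcrop inner [610. 187.] outer [613. 211.] scenecrop inner [119. 341.] outer [131. 329.]
1 1.5 topcrop inner [611. 195.] outer [614. 221.] scenecrop inner [123. 337.] outer [135. 327.]
1 1.6 topcrop inner [612. 204.] outer [614. 230.] scenecrop inner [127. 334.] outer [139. 325.]
1 1.7 topcrop inner [612. 213.] outer [614. 239.] scenecrop inner [131. 331.] outer [143. 324.]
1 1.8 topcrop inner [613. 222.] outer [614. 248.] scenecrop inner [135. 329.] outer [147. 323.]
0 1.3 topcrop inner [690. 174.] outer [694. 197.] scenecrop inner [ 73. 325.] outer [ 85. 313.]
0 1.4 topcrop inner [691. 182.] outer [695. 207.] scenecrop inner [ 77. 321.] outer [ 89. 310.]
0 1.5 topcrop inner [692. 191.] outer [695. 216.] scenecrop inner [ 81. 318.] outer [ 93. 308.]
0 1.6 topcrop inner [693. 199.] outer [696. 225.] scenecrop inner [ 85. 314.] outer [ 97. 306.]
0 1.7 topcrop inner [694. 208.] outer [696. 234.] scenecrop inner [ 90. 312.] outer [102. 305.]
0 1.8 topcrop inner [694. 217.] outer [695. 243.] scenecrop inner [ 94. 310.] outer [106. 304.]
rot first [-0.0015 -0.0036  0.0005] then shift [-0.0282 -0.086   0.1225] rows 1 4 F [ 0.1 -0.6 -0.1]
```

Emit:
jog_arm(xyz=[[-0.011, -0.029, 0.02], [-0.011, -0.029, 0.03], [-0.01, -0.028, 0.03], [0, 0, 0.03], [0, 0, 0.0125], [0, 0, 0], [0, 0, 0]], dr=[[0, 0, 0], [0, 0, 0], [0, 0, 0], [0, 0, 0], [0, 0, 0], [0, 0, 0], [0, 0, 0]], jaw=[0.045, 0.045, 0.045, 0.045, 0.045, 0.045, 0.045])

```text
t: 11.67
position: [0.5904, 0.0961, 0.1023]
tcp_rot: [-3.141, -0.003, 2.998]
force: [0.7, -0.2, 0.1]
width: 0.0449
grip_force: 0.0
```

```bash
python3 -c "
from h import *
goal(.591,.0945,.032,np.pi-.144)
im=snap('wrist','w4');
print(proj(im,[.587-.0218,.095+.003,.052]),proj(im,[.587+.0218,.095-.003,.052]))"
```

```text
rot first [-0.0008 -0.0029  0.0006] then shift [-0.0008 -0.0015  0.0703] rows 1 2 F [ 0.7 -0.2  0.1]
[256.35072034 177.60990091] [256.86962028 232.76417967]
```

View pics/w4.png

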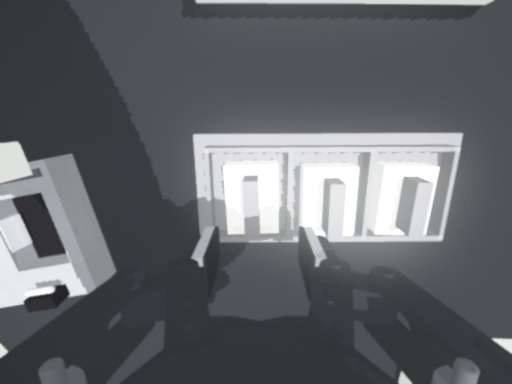

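The ridge is at pixel (251,205), aligned with the jaw and about 4 mm towards −y. I correct for that, descend and grip.

Emit:
jog_arm(xyz=[[0, -0.0045, 0.025], [0, 0, 0.025], [0, 0, 0.018], [0, 0, 0.003], [0, 0, 0], [0, 0, 0], [0, 0, 0], [0, 0, 0], [0, 0, 0], [0, 0, 0]], dr=[[0, 0, 0], [0, 0, 0], [0, 0, 0], [0, 0, 0], [0, 0, 0], [0, 0, 0], [0, 0, 0], [0, 0, 0], [0, 0, 0], [0, 0, 0]], jaw=[0.045, 0.045, 0.045, 0.045, 0.045, 0.0, 0.0, 0.0, 0.0, 0.0])

```text
t: 12.55
position: [0.5926, 0.0917, 0.0335]
tcp_rot: [3.141, 0.002, 2.998]
force: [-0.3, -0.1, 7.0]
width: 0.0106
grip_force: 61.2
```

Emit:
jog_arm(xyz=[[0, 0, -0.01], [0, 0, -0.025], [0, 0, -0.035], [0, 0, -0.035], [0, 0, -0.035], [0, 0, -0.03], [0, 0, 0], [0, 0, 0]], dr=[[0, 0, 0], [0, 0, 0], [0, 0, 0], [0, 0, 0], [0, 0, 0], [0, 0, 0], [0, 0, 0], [0, 0, 0]], jaw=[0.0, 0.0, 0.0, 0.0, 0.0, 0.0, 0.0, 0.0])

```text
t: 13.22
position: [0.5926, 0.0916, 0.2045]
tcp_rot: [3.14, 0.004, 2.998]
force: [-0.0, 0.2, -1.2]
width: 0.0105
grip_force: 60.3
```

```bash
python3 -c "
from h import *
goal(.5925,-.185,.20,np.pi+.04)
goal(.5925-.084*.04,-.1017,.20,np.pi+.04)
im=snap('wrist','w5')"
```

```text
rot first [ 0.0008  0.0043 -0.184 ] then shift [ 0.0112 -0.2764  0.0045] rows 2 7 F [-0.   0.2 -1.2]
rot first [ 0.0008  0.0043 -0.184 ] then shift [ 0.0112 -0.1931  0.0045] rows 2 5 F [-0.   0.2 -1.2]
```

Emit:
jog_arm(xyz=[[0, 0, 0], [0, 0, 0], [0.0022, -0.0386, 0], [0.0022, -0.0386, 0], [0.0022, -0.0386, 0], [0.0022, -0.0386, 0], [0.0022, -0.0386, 0], [0, 0, 0], [0, 0, 0], [0, 0, 0]], dr=[[0, 0.004, -0.092], [0, 0, -0.092], [0, 0, 0], [0, 0, 0], [0, 0, 0], [0, 0, 0], [0, 0, 0], [0, 0, 0], [0, 0, 0], [0, 0, 0]], jaw=[0.0, 0.0, 0.0, 0.0, 0.0, 0.0, 0.0, 0.0, 0.0, 0.0])

```text
t: 14.1
position: [0.5868, -0.1017, 0.1995]
tcp_rot: [3.14, -0.009, -3.102]
force: [0.3, 0.6, -0.3]
width: 0.0108
grip_force: 60.2
```

```bash
python3 -c "
from h import *
import pickle
im=snap('wrist','w6',scale=1.5);pickle.dump(im,open('w6.pkl','wb'))
goal(.5886,-.1017,.20,np.pi+.04)"
```

```text
rot first [ 0.0014 -0.0082  0.0006] then shift [-0.0014 -0.0008 -0.0001] rows 1 1 F [-0.3 -0.2 -0.6]
```

View pics/w6.png

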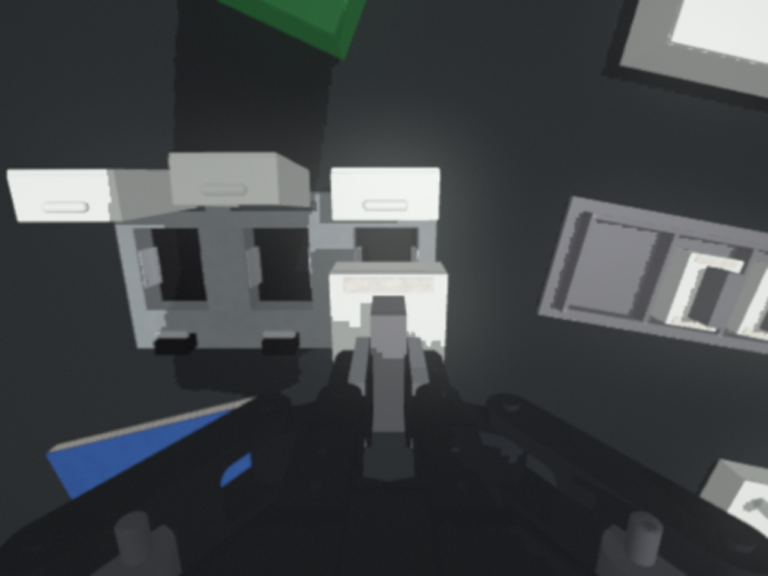

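The view shows the held cartridge at (388,315), above the bay_2 well at (388,240). The bay_1 well spans (248–312, 228–301), bay_0 spans (137–207, 228–302), and the catch posts are at (281,340) and (176,342).

```bash
cat > m6.py <<'E'
from h import *
import pickle
im=pickle.load(open('w6.pkl','rb'));s=robot.get_state();p=s['position'];print(p)
f=lambda u,v,z:onz(im,u/1.5,v/1.5,z)[:2]
o=np.array([.592,-.1856]);y=.04;R=np.array([[np.cos(y),-np.sin(y)],[np.sin(y),np.cos(y)]])
D=lambda u,v,z:(R.T@(f(u,v,z)-o)*1e3).round(1)
zt=p[2]-.0275+.024
a,b=f(332,275,zt),f(446,275,zt);print('cart near corners',a,b,np.linalg.norm(a-b),'mid rel tcp in dock axes mm',(R.T@((a+b)/2-p[:2])*1e3).round(1))
r=f(388,297,zt+.022);print('ridge end rel tcp',(R.T@(r-p[:2])*1e3).round(1))
print('in dock frame:')
for n,q in dict(bay0=[(135,228),(205,228),(208,302),(147,302)],bay1=[(245,228),(312,228),(312,300),(250,302)],dockcorner=[(137,348),(117,225)],rightedge=[(437,230)],bay2=[(355,228),(418,228)]).items(): print(n,[D(*w,.034).tolist() for w in q])
print('posts top +x edge? (front bottom)',[D(*w,.053).tolist() for w in ((158,333),(196,333),(264,332),(299,332))])
for b in (0,1,2): print('predicted well corner px',b,[(proj(im,[*(o+R@[sx*.033,(b-1)*.084+sy*.025]),.034])*1.5).round(0).tolist() for sx,sy in((-1,-1),(-1,1),(1,1),(1,-1))])
E
python3 m6.py
```

```text
[ 0.5871365  -0.10098787  0.19990117]
cart near corners [ 0.55438513 -0.12371544] [ 0.55276336 -0.08143107] 0.0423154636642733 mid rel tcp in dock axes mm [-33.6  -0.2]
ridge end rel tcp [-31.9  -0.7]
in dock frame:
bay0 [[-30.9, -107.9], [-30.8, -54.5], [28.3, -59.4], [28.2, -108.3]]
bay1 [[-30.7, -24.0], [-30.6, 26.8], [26.8, 23.9], [28.4, -25.7]]
dockcorner [[68.2, -123.1], [-33.2, -121.2]]
rightedge [[-28.9, 121.8]]
bay2 [[-30.5, 59.5], [-30.5, 107.3]]
posts top +x edge? (front bottom) [[47.1, -92.1], [47.1, -62.8], [46.3, -10.5], [46.4, 16.3]]
predicted well corner px 0 [[133.0, 225.0], [199.0, 225.0], [209.0, 308.0], [147.0, 308.0]]
predicted well corner px 1 [[243.0, 225.0], [309.0, 225.0], [314.0, 307.0], [251.0, 307.0]]
predicted well corner px 2 [[354.0, 225.0], [420.0, 225.0], [419.0, 307.0], [356.0, 307.0]]
```

```bash
python3 -c "
from h import *
goal(.5936,-.1013,.065,np.pi+.04)"
```

```text
rot first [ 0.0014 -0.0082  0.0006] then shift [-0.0064 -0.0006  0.1349] rows 1 4 F [-0.3 -0.2 -0.6]
```

Emit:
jog_arm(xyz=[[-0.0064, -0.0006, 0.02], [0, 0, 0.035], [0, 0, 0.035], [0, 0, 0.03], [0, 0, 0.008], [0, 0, 0], [0, 0, 0], [0, 0, 0]], dr=[[0, -0.008, 0], [0, 0, 0], [0, 0, 0], [0, 0, 0], [0, 0, 0], [0, 0, 0], [0, 0, 0], [0, 0, 0]], jaw=[0.0, 0.0, 0.0, 0.0, 0.0, 0.0, 0.0, 0.0])

```text
t: 14.82
position: [0.5965, -0.1017, 0.0757]
tcp_rot: [-3.141, 0.007, -3.1]
force: [0.5, -0.3, -0.3]
width: 0.0104
grip_force: 60.2
```

```bash
python3 -c "
from h import *
goal(.5936,-.1013,.037,np.pi+.04)
im=snap('wrist','w7',scale=1.5)"
```

```text
rot first [-0.0005  0.0067  0.0011] then shift [0.0029 0.0005 0.0387] rows 1 1 F [ 0.5 -0.3 -0.3]
```

View pics/w7.png

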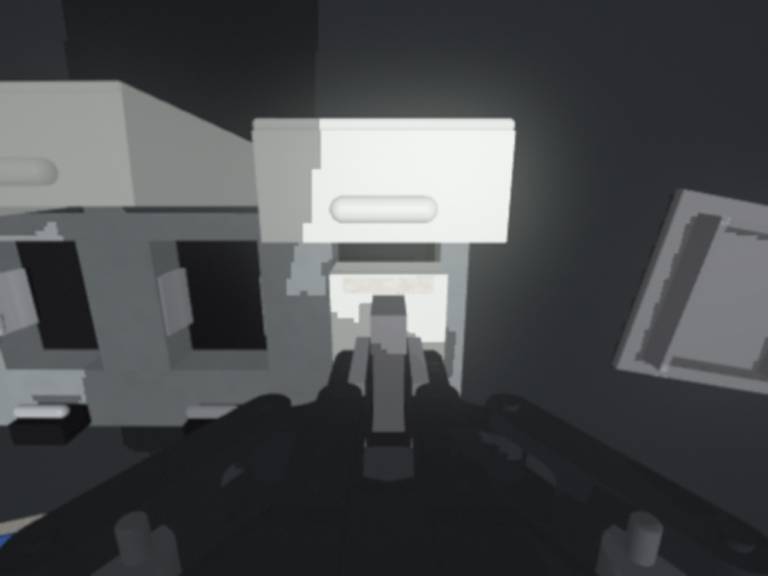

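Cartridge sits over bay_2 (388,320), laterally centred in the well mouth; push it in.

Emit:
jog_arm(xyz=[[0.0027, 0.0005, 0.005], [0, 0, 0.006], [0, 0, 0.006], [0, 0, 0.005], [0, 0, 0.005], [0, 0, 0.005], [0, 0, 0.003], [0, 0, 0], [0, 0, 0]], dr=[[0, 0.006, 0], [0, 0, 0], [0, 0, 0], [0, 0, 0], [0, 0, 0], [0, 0, 0], [0, 0, 0], [0, 0, 0], [0, 0, 0]], jaw=[0.0, 0.0, 0.0, 0.0, 0.0, 0.0, 0.0, 0.0, 0.0])

```text
t: 15.62
position: [0.592, -0.1018, 0.0378]
tcp_rot: [3.141, -0.003, -3.102]
force: [1.3, -1.4, -3.0]
width: 0.0103
grip_force: 59.9
```

Emit:
jog_arm(xyz=[[-0.001, 0, 0.002], [0, 0, 0.002], [0, 0, 0.001], [0, 0, 0]], dr=[[0, 0, 0], [0, 0, 0], [0, 0, 0], [0, 0, 0]], jaw=[0.0, 0.0, 0.0, 0.0])

```text
t: 15.95
position: [0.5921, -0.1019, 0.0375]
tcp_rot: [-3.141, -0.003, -3.102]
force: [-9.4, -0.3, 23.5]
width: 0.0103
grip_force: 63.7
```

Emit:
jog_arm(xyz=[[0, 0, -0.003], [0, 0, 0], [0, 0, 0], [0, 0, -0.02], [0, 0, -0.035], [0, 0, -0.035], [0, 0, -0.035], [0, 0, -0.035], [-0.0027, 0.0367, 0], [-0.0027, 0.0367, 0], [-0.0027, 0.0367, 0], [-0.0027, 0.0367, 0]], dr=[[0, 0, 0], [0, 0, 0], [0, 0, 0], [0, 0, 0], [0, 0, 0], [0, 0, 0], [0, 0, 0], [0, 0, 0], [0, 0, 0], [0, 0, 0], [0, 0, 0], [0, 0, 0]], jaw=[0.045, 0.045, 0.045, 0.045, 0.045, 0.045, 0.045, 0.045, 0.045, 0.045, 0.045, 0.045])

```text
t: 16.95
position: [0.5979, 0.0468, 0.1957]
tcp_rot: [3.141, -0.004, -3.103]
force: [1.3, 0.3, 0.3]
width: 0.045
grip_force: 0.0
```

Emit:
jog_arm(xyz=[[-0.0027, 0.0367, 0], [-0.0027, 0.0367, 0], [-0.0027, 0.0367, 0], [0, 0, 0.025], [0, 0, 0.025], [0, 0, 0.025], [0, 0, 0.025], [0, 0, 0], [0, 0, 0]], dr=[[0, 0, 0], [0, 0, 0], [0, 0, 0], [0, 0, 0.092], [0, 0, 0.092], [0, 0, 0], [0, 0, 0], [0, 0, 0], [0, 0, 0]], jaw=[0.045, 0.045, 0.045, 0.045, 0.045, 0.045, 0.045, 0.045, 0.045])

```text
t: 17.7
position: [0.5997, 0.1556, 0.0941]
tcp_rot: [-3.139, -0.009, 2.998]
force: [0.4, 0.4, -0.4]
width: 0.0452
grip_force: 0.0
```

```bash
cat > ridge.py <<'E'
from h import *
import sys
gx,gy=float(sys.argv[1]),float(sys.argv[2])
im=snap('wrist',sys.argv[3]); p=robot.get_state()['position']
g=cv2.cvtColor(im['pixels'],cv2.COLOR_RGB2GRAY)
u0,v0=proj(im,[gx,gy,.03]); u0,v0=int(u0),int(v0)
# block white mask rows: find near-edge (small v) of the block and ridge columns
c=R=None
print('proj centre',u0,v0,'tcp',p.round(4))
for v in range(v0-45,v0+10,6): print(v,g[v,u0-36:u0+37:4].tolist())
E
python3 ridge.py .599 .155 w8; python3 -c "
from h import *
goal(.601,.155,.032,np.pi-.144)"
```

```text
proj centre 257 203 tcp [0.6014 0.1558 0.0962]
158 [168, 220, 221, 221, 221, 222, 222, 223, 223, 223, 223, 224, 224, 225, 224, 224, 224, 224, 168]
164 [165, 221, 222, 202, 228, 231, 219, 218, 234, 232, 220, 235, 237, 228, 224, 239, 226, 226, 173]
170 [164, 192, 255, 255, 255, 255, 255, 255, 255, 255, 255, 255, 255, 255, 255, 255, 254, 228, 193]
176 [162, 218, 254, 255, 255, 255, 255, 255, 255, 255, 255, 255, 255, 255, 255, 255, 254, 228, 177]
182 [164, 222, 250, 255, 255, 255, 255, 229, 171, 172, 173, 254, 255, 255, 255, 255, 253, 230, 181]
188 [168, 217, 238, 255, 255, 255, 247, 233, 228, 229, 229, 252, 255, 255, 255, 255, 253, 230, 195]
194 [174, 221, 219, 255, 255, 255, 251, 233, 226, 227, 228, 252, 255, 255, 255, 255, 253, 229, 180]
200 [178, 221, 202, 255, 255, 255, 254, 234, 226, 226, 226, 252, 255, 255, 255, 255, 253, 229, 182]
206 [151, 160, 179, 255, 255, 255, 248, 236, 225, 225, 226, 251, 255, 255, 255, 255, 253, 222, 178]
212 [151, 157, 162, 245, 253, 255, 254, 237, 223, 224, 224, 230, 246, 246, 247, 255, 233, 219, 176]
rot first [-0.0006 -0.0046  0.0001] then shift [ 0.0003 -0.0009  0.0642] rows 1 2 F [ 0.8 -0.   0.4]
```

Emit:
jog_arm(xyz=[[0, -0.002, 0.025], [0, 0, 0.02], [0, 0, 0.014], [0, 0, 0.004], [0, 0, 0], [0, 0, 0], [0, 0, 0], [0, 0, 0], [0, 0, 0], [0, 0, 0]], dr=[[0, 0, 0], [0, 0, 0], [0, 0, 0], [0, 0, 0], [0, 0, 0], [0, 0, 0], [0, 0, 0], [0, 0, 0], [0, 0, 0], [0, 0, 0]], jaw=[0.045, 0.045, 0.045, 0.045, 0.045, 0.0, 0.0, 0.0, 0.0, 0.0])

```text
t: 18.58
position: [0.6027, 0.1542, 0.0355]
tcp_rot: [3.14, 0.0, 2.998]
force: [-0.7, -0.1, 6.9]
width: 0.0102
grip_force: 62.8
```

Emit:
jog_arm(xyz=[[0, 0, -0.01], [0, 0, -0.025], [0, 0, -0.035], [0, 0, -0.035], [0, 0, -0.035], [0, 0, -0.03], [0, 0, 0], [0, 0, 0]], dr=[[0, 0, 0], [0, 0, 0], [0, 0, 0], [0, 0, 0], [0, 0, 0], [0, 0, 0], [0, 0, 0], [0, 0, 0]], jaw=[0.0, 0.0, 0.0, 0.0, 0.0, 0.0, 0.0, 0.0])

```text
t: 19.25
position: [0.6029, 0.1541, 0.2066]
tcp_rot: [3.14, 0.002, 2.998]
force: [0.4, 0.1, -1.5]
width: 0.0104
grip_force: 61.9
```

```bash
python3 -c "
from h import *
goal(.5970,-.1855,.20,np.pi+.04)"
```

```text
rot first [ 0.0018  0.0021 -0.1839] then shift [ 0.0195 -0.3391  0.0066] rows 2 9 F [ 0.4  0.1 -1.5]
```

Emit:
jog_arm(xyz=[[0, 0, 0], [0, 0, 0], [0.0022, -0.0377, 0], [0.0022, -0.0377, 0], [0.0022, -0.0377, 0], [0.0022, -0.0377, 0], [0.0022, -0.0377, 0], [0.0022, -0.0377, 0], [0.0022, -0.0377, 0], [0.0022, -0.0377, 0], [0.0019, -0.0377, 0], [0, 0, 0]], dr=[[0, 0, -0.092], [0, 0, -0.092], [0, 0, 0], [0, 0, 0], [0, 0, 0], [0, 0, 0], [0, 0, 0], [0, 0, 0], [0, 0, 0], [0, 0, 0], [0, 0, 0], [0, 0, 0]], jaw=[0.0, 0.0, 0.0, 0.0, 0.0, 0.0, 0.0, 0.0, 0.0, 0.0, 0.0, 0.0])

```text
t: 20.25
position: [0.5936, -0.1929, 0.2008]
tcp_rot: [-3.14, -0.007, -3.11]
force: [0.5, 0.7, -0.8]
width: 0.0104
grip_force: 61.9
```

Emit:
jog_arm(xyz=[[0, 0, 0], [0, 0, 0], [0, 0, 0]], dr=[[0, 0, 0], [0, 0, 0], [0, 0, 0]], jaw=[0.0, 0.0, 0.0])

```text
t: 20.5
position: [0.5952, -0.1847, 0.2022]
tcp_rot: [3.14, -0.006, -3.1]
force: [0.4, 0.5, -1.0]
width: 0.0103
grip_force: 61.9
```

```bash
cat > held.py <<'E'
from h import *
import sys
rel=float(sys.argv[1]); im=snap('wrist',sys.argv[2]); s=robot.get_state(); p=s['position']
Rc=Ro.from_euler('xyz',s['tcp_rot']); z=p[2]-rel+.024
g=cv2.cvtColor(im['pixels'],cv2.COLOR_RGB2GRAY)
# predicted near edge for cart centred on TCP (tool +x = toward camera)
for off in (-.006,-.003,0,.003,.006):
    q=p+Rc.apply([.030+off,0,rel-.024]); print('off(tool x)',off,'near edge px',proj(im,q).round(1))
u=250
print('col',[(v,int(g[v,u])) for v in range(166,206,2)])
v=int(proj(im,p+Rc.apply([.027,0,rel-.024]))[1])+6
print('row',v,[(c,int(g[v,c])) for c in range(210,310,4)])
print([proj(im,p+Rc.apply([.026,y,rel-.024])).round(0).tolist() for y in(-.022,.022)])
E
python3 held.py .0295 w9; python3 -c "
from h import *
goal(.5970,-.1855,.06,np.pi+.04)"
```

```text
off(tool x) -0.006 near edge px [258.9 198.6]
off(tool x) -0.003 near edge px [258.9 193.6]
off(tool x) 0 near edge px [258.9 188.5]
off(tool x) 0.003 near edge px [258.9 183.4]
off(tool x) 0.006 near edge px [258.9 178.2]
col [(166, 110), (168, 110), (170, 109), (172, 109), (174, 114), (176, 200), (178, 230), (180, 230), (182, 231), (184, 251), (186, 254), (188, 254), (190, 254), (192, 254), (194, 254), (196, 255), (198, 228), (200, 152), (202, 151), (204, 151)]
row 199 [(210, 155), (214, 156), (218, 159), (222, 232), (226, 237), (230, 255), (234, 255), (238, 255), (242, 255), (246, 255), (250, 166), (254, 165), (258, 166), (262, 167), (266, 169), (270, 255), (274, 255), (278, 255), (282, 255), (286, 255), (290, 255), (294, 255), (298, 234), (302, 231), (306, 189)]
[[220.0, 195.0], [297.0, 195.0]]
rot first [ 0.0011 -0.0048  0.002 ] then shift [-0.0015 -0.0011  0.1426] rows 1 4 F [ 0.5 -1.2 -0.5]
```

Emit:
jog_arm(xyz=[[-0.0008, -0.001, 0.02], [0, 0, 0.035], [0, 0, 0.035], [0, 0, 0.03], [0, 0, 0.012], [0, 0, 0], [0, 0, 0], [0, 0, 0]], dr=[[0, -0.004, 0.002], [0, 0, 0], [0, 0, 0], [0, 0, 0], [0, 0, 0], [0, 0, 0], [0, 0, 0], [0, 0, 0]], jaw=[0.0, 0.0, 0.0, 0.0, 0.0, 0.0, 0.0, 0.0])

```text
t: 21.22
position: [0.5979, -0.1864, 0.0729]
tcp_rot: [-3.141, 0.003, -3.102]
force: [-0.0, -0.2, -0.3]
width: 0.0107
grip_force: 61.9
```

```bash
python3 -c "
from h import *
goal(.596,-.1855,.0395,np.pi+.04)"
```

```text
rot first [-0.0005  0.0033 -0.0005] then shift [0.0019 0.001  0.0334] rows 1 1 F [-0.  -0.2 -0.3]
```

Emit:
jog_arm(xyz=[[0.0015, 0.001, 0.006], [0, 0, 0.006], [0, 0, 0.006], [0, 0, 0.006], [0, 0, 0.005], [0, 0, 0.004], [0, 0, 0.002], [0, 0, 0.001], [0, 0, 0], [0, 0, 0]], dr=[[0, 0.003, 0], [0, 0, 0], [0, 0, 0], [0, 0, 0], [0, 0, 0], [0, 0, 0], [0, 0, 0], [0, 0, 0], [0, 0, 0], [0, 0, 0]], jaw=[0.0, 0.0, 0.0, 0.0, 0.0, 0.0, 0.0, 0.0, 0.0, 0.0])

```text
t: 22.05
position: [0.5955, -0.1865, 0.0394]
tcp_rot: [-3.141, 0.001, -3.104]
force: [-7.0, 1.8, 21.7]
width: 0.0102
grip_force: 65.0
```

Emit:
jog_arm(xyz=[[0, 0, -0.003], [0, 0, 0], [0, 0, 0], [0, 0, -0.02], [0, 0, -0.035], [0, 0, -0.035], [0, 0, -0.035], [0, 0, -0.035], [-0.0031, 0.0403, 0], [-0.0031, 0.0403, 0], [-0.0031, 0.0403, 0], [-0.0031, 0.0403, 0]], dr=[[0, 0, 0], [0, 0, 0], [0, 0, 0], [0, 0, 0], [0, 0, 0], [0, 0, 0], [0, 0, 0], [0, 0, 0], [0, 0, 0], [0, 0, 0], [0, 0, 0], [0, 0, 0]], jaw=[0.045, 0.045, 0.045, 0.045, 0.045, 0.045, 0.045, 0.045, 0.045, 0.045, 0.045, 0.045])

```text
t: 23.05
position: [0.6013, -0.0232, 0.1975]
tcp_rot: [3.141, -0.003, -3.105]
force: [0.3, -0.6, -0.5]
width: 0.0448
grip_force: 0.0
```

Emit:
jog_arm(xyz=[[-0.0031, 0.0403, 0], [-0.0031, 0.0403, 0], [-0.0031, 0.0403, 0], [-0.0031, 0.0403, 0], [-0.0031, 0.0403, 0], [-0.0031, 0.0403, 0], [0, 0, 0.025], [0, 0, 0.025], [0, 0, 0.025], [0, 0, 0.025], [0, 0, 0], [0, 0, 0]], dr=[[0, 0, 0], [0, 0, 0], [0, 0, 0], [0, 0, 0], [0, 0, 0], [0, 0, 0], [0, 0, 0.092], [0, 0, 0.092], [0, 0, 0], [0, 0, 0], [0, 0, 0], [0, 0, 0]], jaw=[0.045, 0.045, 0.045, 0.045, 0.045, 0.045, 0.045, 0.045, 0.045, 0.045, 0.045, 0.045])

```text
t: 24.05
position: [0.609, 0.2174, 0.0958]
tcp_rot: [-3.139, -0.008, 2.996]
force: [-0.2, -0.7, 1.4]
width: 0.0449
grip_force: 0.0
```

```bash
python3 ridge.py .607 .217 w10; python3 -c "
from h import *
goal(.610,.217,.034,np.pi-.144)"
```

```text
proj centre 258 201 tcp [0.6106 0.2178 0.098 ]
156 [224, 192, 233, 234, 234, 234, 235, 235, 236, 236, 236, 236, 237, 237, 237, 237, 236, 235, 235]
162 [222, 202, 233, 237, 242, 245, 241, 241, 244, 239, 236, 243, 241, 228, 241, 241, 239, 236, 235]
168 [222, 214, 194, 255, 255, 255, 255, 255, 255, 255, 255, 255, 255, 255, 255, 255, 255, 238, 235]
174 [220, 221, 174, 255, 255, 255, 255, 255, 255, 255, 255, 255, 255, 255, 255, 255, 255, 237, 236]
180 [209, 223, 184, 255, 255, 255, 255, 254, 183, 183, 183, 186, 255, 255, 255, 255, 255, 236, 236]
186 [217, 224, 173, 255, 255, 255, 254, 250, 234, 235, 235, 236, 255, 255, 255, 255, 255, 236, 235]
192 [188, 224, 173, 255, 255, 255, 255, 250, 233, 233, 234, 234, 255, 255, 255, 255, 255, 236, 235]
198 [200, 226, 167, 255, 255, 255, 254, 250, 232, 232, 233, 233, 255, 255, 255, 255, 255, 234, 233]
204 [167, 208, 165, 255, 255, 255, 255, 249, 231, 231, 232, 232, 255, 255, 255, 255, 255, 234, 233]
210 [162, 164, 157, 253, 255, 255, 255, 248, 229, 230, 230, 231, 250, 250, 255, 255, 254, 230, 230]
rot first [-0.0007 -0.0037 -0.002 ] then shift [ 0.0005 -0.0009  0.064 ] rows 1 2 F [ 1.2  0.6 -0.3]
```

Ridge centred (columns 254–268); same layout as before.

Emit:
jog_arm(xyz=[[0, -0.001, 0.025], [0, 0, 0.02], [0, 0, 0.014], [0, 0, 0.004], [0, 0, 0], [0, 0, 0], [0, 0, 0], [0, 0, 0], [0, 0, 0], [0, 0, 0]], dr=[[0, 0, 0], [0, 0, 0], [0, 0, 0], [0, 0, 0], [0, 0, 0], [0, 0, 0], [0, 0, 0], [0, 0, 0], [0, 0, 0], [0, 0, 0]], jaw=[0.045, 0.045, 0.045, 0.045, 0.045, 0.0, 0.0, 0.0, 0.0, 0.0])

```text
t: 24.93
position: [0.6121, 0.2174, 0.0377]
tcp_rot: [3.14, 0.001, 2.996]
force: [-0.0, -0.7, 6.0]
width: 0.0103
grip_force: 62.7
```

Emit:
jog_arm(xyz=[[0, 0, -0.01], [0, 0, -0.025], [0, 0, -0.035], [0, 0, -0.035], [0, 0, -0.035], [0, 0, -0.03], [0, 0, 0], [0, 0, 0]], dr=[[0, 0, 0], [0, 0, 0], [0, 0, 0], [0, 0, 0], [0, 0, 0], [0, 0, 0], [0, 0, 0], [0, 0, 0]], jaw=[0.0, 0.0, 0.0, 0.0, 0.0, 0.0, 0.0, 0.0])

```text
t: 25.6
position: [0.6121, 0.2173, 0.2086]
tcp_rot: [3.139, 0.003, 2.996]
force: [0.1, 0.2, -1.3]
width: 0.0103
grip_force: 61.9
```

```bash
python3 -c "
from h import *
goal(.5995,-.2693,.20,np.pi+.04)"
```

```text
rot first [ 0.0023  0.0028 -0.1859] then shift [ 0.032  -0.4857  0.0086] rows 2 13 F [ 0.1  0.2 -1.3]
```

Emit:
jog_arm(xyz=[[0, 0, 0], [0, 0, 0], [0.0025, -0.0374, 0], [0.0025, -0.0374, 0], [0.0025, -0.0374, 0], [0.0025, -0.0374, 0], [0.0025, -0.0374, 0], [0.0025, -0.0374, 0], [0.0025, -0.0374, 0], [0.0025, -0.0374, 0], [0.0025, -0.0374, 0], [0.0025, -0.0374, 0]], dr=[[0, 0, -0.093], [0, 0, -0.093], [0, 0, 0], [0, 0, 0], [0, 0, 0], [0, 0, 0], [0, 0, 0], [0, 0, 0], [0, 0, 0], [0, 0, 0], [0, 0, 0], [0, 0, 0]], jaw=[0.0, 0.0, 0.0, 0.0, 0.0, 0.0, 0.0, 0.0, 0.0, 0.0, 0.0, 0.0])

```text
t: 26.6
position: [0.5991, -0.1593, 0.2031]
tcp_rot: [3.14, -0.007, -3.102]
force: [0.4, 0.1, -1.3]
width: 0.0104
grip_force: 61.9
```

Emit:
jog_arm(xyz=[[0.0025, -0.0374, 0], [0.0025, -0.0374, 0], [0.0025, -0.0374, 0], [0, 0, 0], [0, 0, 0], [0, 0, 0], [0, 0, 0]], dr=[[0, 0, 0], [0, 0, 0], [0, 0, 0], [0, 0, 0], [0, 0, 0], [0, 0, 0], [0, 0, 0]], jaw=[0.0, 0.0, 0.0, 0.0, 0.0, 0.0, 0.0])

```text
t: 27.18
position: [0.5974, -0.2688, 0.2041]
tcp_rot: [3.14, -0.004, -3.1]
force: [0.4, -0.2, -0.6]
width: 0.0105
grip_force: 61.9
```

```bash
python3 held.py .0317 w11; python3 -c "
from h import *
goal(.5995,-.2693,.07,np.pi+.04)"
```

```text
off(tool x) -0.006 near edge px [258.8 197.5]
off(tool x) -0.003 near edge px [258.8 192.6]
off(tool x) 0 near edge px [258.8 187.6]
off(tool x) 0.003 near edge px [258.8 182.5]
off(tool x) 0.006 near edge px [258.8 177.4]
col [(166, 71), (168, 71), (170, 72), (172, 101), (174, 168), (176, 174), (178, 174), (180, 178), (182, 183), (184, 176), (186, 178), (188, 181), (190, 180), (192, 182), (194, 148), (196, 108), (198, 107), (200, 106), (202, 105), (204, 105)]
row 198 [(210, 49), (214, 51), (218, 52), (222, 174), (226, 190), (230, 191), (234, 191), (238, 191), (242, 192), (246, 192), (250, 107), (254, 107), (258, 108), (262, 111), (266, 117), (270, 237), (274, 251), (278, 251), (282, 251), (286, 252), (290, 252), (294, 252), (298, 192), (302, 188), (306, 146)]
[[221.0, 194.0], [297.0, 194.0]]
rot first [ 0.0014 -0.0037  0.002 ] then shift [-0.0018 -0.0008  0.1346] rows 1 4 F [ 0.4  0.4 -0.2]
```

Emit:
jog_arm(xyz=[[-0.002, -0.0012, 0.02], [0, 0, 0.035], [0, 0, 0.035], [0, 0, 0.03], [0, 0, 0.012], [0, 0, 0], [0, 0, 0], [0, 0, 0]], dr=[[0, -0.004, 0.002], [0, 0, 0], [0, 0, 0], [0, 0, 0], [0, 0, 0], [0, 0, 0], [0, 0, 0], [0, 0, 0]], jaw=[0.0, 0.0, 0.0, 0.0, 0.0, 0.0, 0.0, 0.0])

```text
t: 27.9
position: [0.6015, -0.2709, 0.0751]
tcp_rot: [-3.141, 0.004, -3.102]
force: [-0.0, -0.8, -1.4]
width: 0.0102
grip_force: 61.9
```

```bash
python3 -c "
from h import *
goal(.600,-.270,.0417,np.pi+.04)"
```

```text
rot first [-0.001   0.0043 -0.0005] then shift [0.0014 0.001  0.0334] rows 1 1 F [-0.  -0.8 -1.4]
```

Emit:
jog_arm(xyz=[[0.001, 0.001, 0.006], [0, 0, 0.006], [0, 0, 0.006], [0, 0, 0.006], [0, 0, 0.005], [0, 0, 0.004], [0, 0, 0.002], [0, 0, 0.001], [0, 0, 0], [0, 0, 0]], dr=[[0, 0.003, 0], [0, 0, 0], [0, 0, 0], [0, 0, 0], [0, 0, 0], [0, 0, 0], [0, 0, 0], [0, 0, 0], [0, 0, 0], [0, 0, 0]], jaw=[0.0, 0.0, 0.0, 0.0, 0.0, 0.0, 0.0, 0.0, 0.0, 0.0])

```text
t: 28.73
position: [0.5993, -0.2707, 0.0416]
tcp_rot: [-3.141, 0.001, -3.104]
force: [-7.3, 1.7, 19.7]
width: 0.0102
grip_force: 64.7
```

Emit:
jog_arm(xyz=[[0, 0, -0.003], [0, 0, 0], [0, 0, 0], [0, 0, -0.02], [0, 0, -0.035], [0, 0, -0.035], [0, 0, -0.035], [0, 0, -0.035], [0, 0, -0.02], [0, 0, -0.02], [0, 0, 0], [0, 0, 0]], dr=[[0, 0, 0], [0, 0, 0], [0, 0, 0], [0, 0, 0], [0, 0, 0], [0, 0, 0], [0, 0, 0], [0, 0, 0], [0, 0, 0], [0, 0, 0], [0, 0, 0], [0, 0, 0]], jaw=[0.045, 0.045, 0.045, 0.045, 0.045, 0.045, 0.045, 0.0, 0.0, 0.0, 0.0, 0.0])

```text
t: 29.73
position: [0.5999, -0.2707, 0.2406]
tcp_rot: [-3.141, 0.0, -3.104]
force: [0.4, -0.5, -0.2]
width: -0.0001
grip_force: 0.0
```

```bash
python3 -c "
from h import *
goal(.4813,-.2745,.20,np.pi+.04)
im=snap('wrist','w12',scale=1.5)"
```

```text
rot first [-0.0005  0.0005 -0.002 ] then shift [0.1187 0.001  0.0406] rows 1 4 F [ 0.4 -0.5 -0.2]
```

View pics/w12.png

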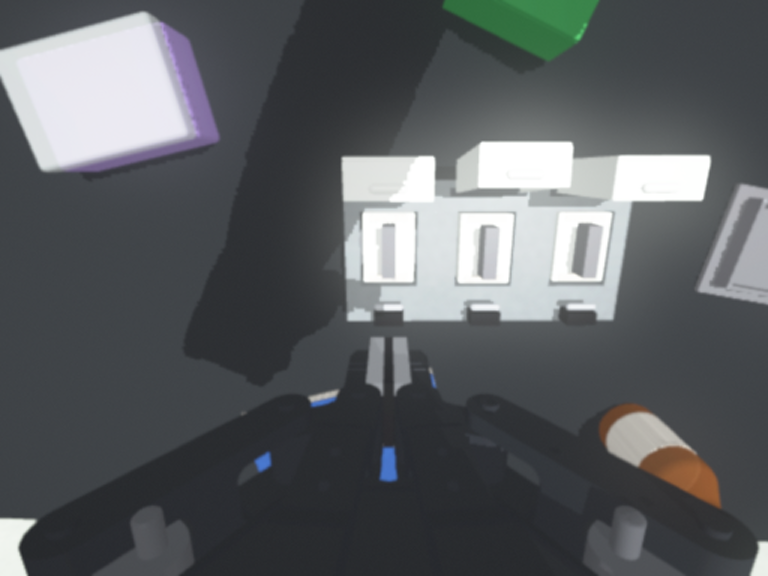

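All three cartridges, at (389,247), (486,248) and (583,247), are centred in their wells. Next I close cover_0, swinging it over from behind.

Emit:
jog_arm(xyz=[[0.041, 0, 0], [0.041, 0.001, 0], [0.038, 0, 0], [0, 0, 0.035], [0, 0, 0.035], [0, 0, 0.036], [0, 0, 0.036], [0, 0, 0], [0, 0, 0]], dr=[[0, 0, 0], [0, 0, 0], [0, 0, 0], [0, 0, 0], [0, 0, 0], [0, 0, 0], [0, 0, 0], [0, 0, 0], [0, 0, 0]], jaw=[0, 0, 0, 0, 0, 0, 0, 0, 0])

```text
t: 30.53
position: [0.4761, -0.2723, 0.0951]
tcp_rot: [3.136, -0.009, -3.104]
force: [0.2, -1.2, 0.3]
width: -0.0003
grip_force: 0.0
```

```bash
cat > d.py <<'E'
from h import *
import sys
o=np.array([.5928,-.1860]);y=.04;R=np.array([[np.cos(y),-np.sin(y)],[np.sin(y),np.cos(y)]])
s=robot.get_state();print('dock XYZ mm',(R.T@(s['position'][:2]-o)*1e3).round(1),(s['position'][2]*1e3).round(1),s['tcp_rot'].round(3),s['force'].round(1))
E
python3 d.py
```

```text
dock XYZ mm [-120.   -81.5] 95.1 [ 3.136 -0.009 -3.104] [ 0.2 -1.2  0.3]
```

Emit:
jog_arm(xyz=[[-0.021, -0.002, -0.008], [-0.013, 0, -0.006], [-0.0132, 0, -0.0035], [-0.0158, 0, -0.0012], [-0.0158, 0, 0.002], [-0.0151, 0, 0.0051], [-0.0137, 0, 0.0079], [-0.012, 0, 0.0106], [-0.0144, 0, 0.01], [-0.011, 0, 0.0087], [0, 0, 0], [0, 0, 0]], dr=[[0, 0, 0], [0, 0, 0], [0, 0, 0], [0, 0, 0], [0, 0, 0], [0, 0, 0], [0, 0, 0], [0, 0, 0], [0, 0, 0], [0, 0, 0], [0, 0, 0], [0, 0, 0]], jaw=[0, 0, 0, 0, 0, 0, 0, 0, 0, 0, 0, 0])

```text
t: 31.53
position: [0.6248, -0.2705, 0.0739]
tcp_rot: [-3.141, -0.0, -3.103]
force: [0.1, 0.1, -0.2]
width: -0.0003
grip_force: 0.0
```

```bash
python3 d.py
```

```text
dock XYZ mm [ 28.6 -85.7] 73.9 [-3.141 -0.    -3.103] [ 0.1  0.1 -0.2]
```

Emit:
jog_arm(xyz=[[0, 0, 0.004], [0, 0, 0.004], [0, 0, 0.003], [0, 0, 0.003], [0, 0, 0.002], [0, 0, 0], [0, 0, 0]], dr=[[0, 0, 0], [0, 0, 0], [0, 0, 0], [0, 0, 0], [0, 0, 0], [0, 0, 0], [0, 0, 0]], jaw=[0, 0, 0, 0, 0, 0, 0])

```text
t: 32.12
position: [0.6258, -0.2712, 0.061]
tcp_rot: [-3.14, 0.005, -3.104]
force: [-0.3, 2.1, 11.7]
width: -0.0001
grip_force: 5.8
```

```bash
python3 d.py; python3 -c "
from h import *
a=snap('scene','s3',crop=(130,100,330,250),scale=4)"
```

```text
dock XYZ mm [ 29.6 -86.5] 61.0 [-3.14   0.005 -3.104] [-0.3  2.1 11.7]
```

View pics/s3.png

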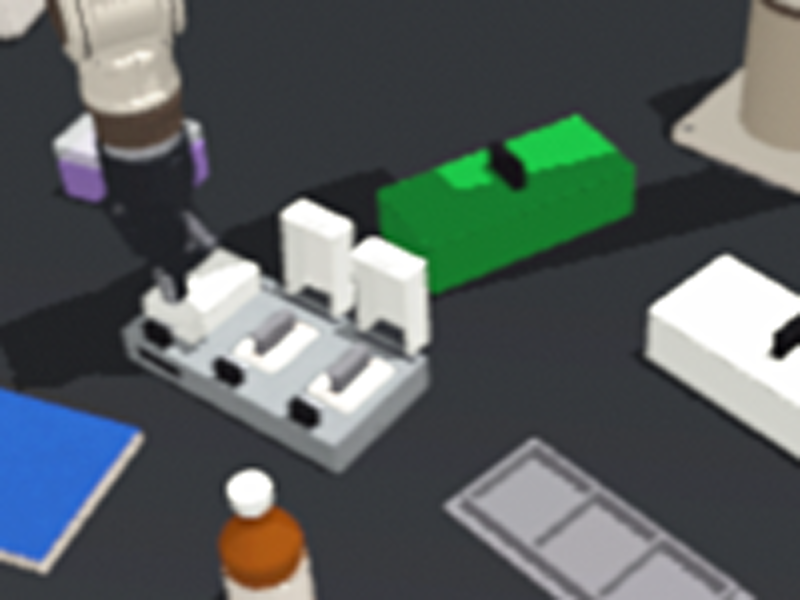

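Cover_0 is down, with the fingers at (165,290) in the crop and the top at 61 mm, which is the shut height. I press a touch more, then move on to cover_1.

Emit:
jog_arm(xyz=[[0, 0, 0.002], [0, 0, 0.002], [0, 0, 0]], dr=[[0, 0, 0], [0, 0, 0], [0, 0, 0]], jaw=[0, 0, 0])

```text
t: 32.42
position: [0.626, -0.2713, 0.0607]
tcp_rot: [-3.139, 0.007, -3.104]
force: [-6.0, 3.9, 26.6]
width: 0.0001
grip_force: 13.2
```

Emit:
jog_arm(xyz=[[0, 0, -0.035], [0, 0, -0.036], [0, 0, -0.036], [0.0375, 0.0217, 0], [0.0375, 0.0217, 0], [0.0375, 0.0217, 0], [0.0375, 0.0217, 0], [0, 0, 0], [0, 0, 0.034], [0, 0, 0.034], [0, 0, 0], [0, 0, 0]], dr=[[0, 0, 0], [0, 0, 0], [0, 0, 0], [0, 0, 0], [0, 0, 0], [0, 0, 0], [0, 0, 0], [0, 0, 0], [0, 0, 0], [0, 0, 0], [0, 0, 0], [0, 0, 0]], jaw=[0, 0, 0, 0, 0, 0, 0, 0, 0, 0, 0, 0])

```text
t: 33.42
position: [0.4746, -0.192, 0.0908]
tcp_rot: [3.139, -0.006, -3.104]
force: [0.5, 0.2, 0.4]
width: -0.0001
grip_force: 0.0
```

```bash
python3 d.py
```

```text
dock XYZ mm [-118.3   -1.3] 90.8 [ 3.139 -0.006 -3.104] [0.5 0.2 0.4]
```

Emit:
jog_arm(xyz=[[-0.019, 0.001, -0.012], [-0.013, 0, -0.006], [-0.0132, 0, -0.0035], [-0.0158, 0, -0.0012], [-0.0158, 0, 0.002], [-0.0151, 0, 0.0051], [-0.0137, 0, 0.0079], [-0.012, 0, 0.0106], [-0.0144, 0, 0.01], [-0.011, 0, 0.0087], [0, 0, 0], [0, 0, 0]], dr=[[0, 0, 0], [0, 0, 0], [0, 0, 0], [0, 0, 0], [0, 0, 0], [0, 0, 0], [0, 0, 0], [0, 0, 0], [0, 0, 0], [0, 0, 0], [0, 0, 0], [0, 0, 0]], jaw=[0, 0, 0, 0, 0, 0, 0, 0, 0, 0, 0, 0])

```text
t: 34.42
position: [0.6203, -0.1864, 0.0713]
tcp_rot: [-3.141, -0.0, -3.103]
force: [-0.5, 0.2, -0.1]
width: 0.0006
grip_force: 0.0
```

Emit:
jog_arm(xyz=[[0, 0, 0.004], [0, 0, 0.004], [0, 0, 0.003], [0, 0, 0.003], [0, 0, 0.003], [0, 0, 0.002], [0, 0, 0], [0, 0, 0]], dr=[[0, 0, 0], [0, 0, 0], [0, 0, 0], [0, 0, 0], [0, 0, 0], [0, 0, 0], [0, 0, 0], [0, 0, 0]], jaw=[0, 0, 0, 0, 0, 0, 0, 0])

```text
t: 35.08
position: [0.6218, -0.1869, 0.0606]
tcp_rot: [-3.139, 0.008, -3.104]
force: [-8.9, 3.7, 32.6]
width: 0.0
grip_force: 16.7
```

```bash
python3 d.py
```

```text
dock XYZ mm [28.9 -2. ] 60.6 [-3.139  0.008 -3.104] [-8.9  3.7 32.6]
```

Same for cover_2.

Emit:
jog_arm(xyz=[[0, 0, -0.038], [0, 0, -0.036], [0, 0, -0.036], [0.0375, 0.0214, 0], [0.0375, 0.0214, 0], [0.0375, 0.0214, 0], [0.0375, 0.0214, 0], [0, 0, 0], [0, 0, 0.034], [0, 0, 0.032], [0, 0, 0], [0, 0, 0]], dr=[[0, 0, 0], [0, 0, 0], [0, 0, 0], [0, 0, 0], [0, 0, 0], [0, 0, 0], [0, 0, 0], [0, 0, 0], [0, 0, 0], [0, 0, 0], [0, 0, 0], [0, 0, 0]], jaw=[0, 0, 0, 0, 0, 0, 0, 0, 0, 0, 0, 0])

```text
t: 36.08
position: [0.4698, -0.1088, 0.0947]
tcp_rot: [3.14, -0.006, -3.104]
force: [0.3, -0.2, 0.4]
width: -0.0003
grip_force: 0.0
```

```bash
python3 d.py
```

```text
dock XYZ mm [-119.8   82. ] 94.7 [ 3.14  -0.006 -3.104] [ 0.3 -0.2  0.4]
```

Emit:
jog_arm(xyz=[[-0.021, 0.002, -0.008], [-0.013, 0, -0.006], [-0.0132, 0, -0.0035], [-0.0158, 0, -0.0012], [-0.0158, 0, 0.002], [-0.0151, 0, 0.0051], [-0.0137, 0, 0.0079], [-0.012, 0, 0.0106], [-0.0144, 0, 0.01], [-0.011, 0, 0.0087], [0, 0, 0], [0, 0, 0]], dr=[[0, 0, 0], [0, 0, 0], [0, 0, 0], [0, 0, 0], [0, 0, 0], [0, 0, 0], [0, 0, 0], [0, 0, 0], [0, 0, 0], [0, 0, 0], [0, 0, 0], [0, 0, 0]], jaw=[0, 0, 0, 0, 0, 0, 0, 0, 0, 0, 0, 0])

```text
t: 37.08
position: [0.6173, -0.1018, 0.0707]
tcp_rot: [3.142, -0.0, -3.104]
force: [0.1, 0.7, 0.6]
width: -0.0
grip_force: 0.0
```

Emit:
jog_arm(xyz=[[0, 0, 0.004], [0, 0, 0.004], [0, 0, 0.004], [0, 0, 0.003], [0, 0, 0.003], [0, 0, 0.002], [0, 0, 0], [0, 0, 0]], dr=[[0, 0, 0], [0, 0, 0], [0, 0, 0], [0, 0, 0], [0, 0, 0], [0, 0, 0], [0, 0, 0], [0, 0, 0]], jaw=[0, 0, 0, 0, 0, 0, 0, 0])

```text
t: 37.75
position: [0.6192, -0.1021, 0.0604]
tcp_rot: [-3.14, 0.01, -3.104]
force: [-12.5, 2.6, 40.5]
width: -0.0003
grip_force: 20.4
```

```bash
python3 d.py
```

```text
dock XYZ mm [29.8 82.8] 60.4 [-3.14   0.01  -3.104] [-12.5   2.6  40.5]
```

Emit:
jog_arm(xyz=[[0, 0, -0.03], [0, 0, -0.04], [0, 0, -0.04], [0, 0, -0.04], [0, 0, -0.04], [0.0186, 0.0345, 0], [0.0186, 0.0345, 0], [0.0186, 0.0345, 0], [0.0186, 0.0345, 0], [0.0186, 0.0345, 0], [0.0186, 0.0345, 0], [0.0186, 0.0345, 0]], dr=[[0, 0, 0], [0, 0, 0], [0, 0, 0], [0, 0, 0], [0, 0, 0], [0, 0, 0], [0, 0, 0], [0, 0, 0], [0, 0, 0], [0, 0, 0], [0, 0, 0], [0, 0, 0]], jaw=[0, 0, 0, 0, 0, 0.03, 0.085, 0.085, 0.085, 0.085, 0.085, 0.085])

```text
t: 38.75
position: [0.4755, 0.1356, 0.2405]
tcp_rot: [3.141, -0.001, -3.104]
force: [0.9, 1.3, -0.6]
width: 0.0836
grip_force: 0.0
```

Emit:
jog_arm(xyz=[[0.0186, 0.0345, 0], [0, 0, 0], [0, 0, 0], [0, 0, 0], [0, 0, 0]], dr=[[0, 0, 0], [0, 0, 0.092], [0, 0, 0.092], [0, 0, 0], [0, 0, 0]], jaw=[0.085, 0.085, 0.085, 0.085, 0.085])

```text
t: 39.17
position: [0.4571, 0.1684, 0.2403]
tcp_rot: [3.141, -0.001, 2.998]
force: [0.3, 0.3, 0.4]
width: 0.0849
grip_force: 0.0
```

```bash
cat > lid.py <<'E'
from h import *
import sys
zb=float(sys.argv[2])
im=snap('wrist',sys.argv[1]);s=robot.get_state();print(s['position'].round(4),s['tcp_rot'].round(3))
hsv=cv2.cvtColor(im['pixels'],cv2.COLOR_RGB2HSV)
m=((hsv[...,2]>120)&(hsv[...,1]<45)).astype(np.uint8)
n,l,st,c=cv2.connectedComponentsWithStats(m)
for i in np.argsort(-st[1:,4])[:4]+1:
    mm=(l==i).astype(np.uint8);cnt=max(cv2.findContours(mm,0,2)[0],key=cv2.contourArea)
    ap=cv2.approxPolyDP(cnt,6,True).reshape(-1,2);P=np.array([onz(im,*q,zb+.058)[:2] for q in ap])
    print('comp',st[i],ap.tolist(),P.round(3).tolist())
    e=[(np.linalg.norm(P[j]-P[j-1]).round(3),(np.arctan2(*(P[j]-P[j-1])[::-1])).round(3)) for j in range(len(P))];print('  edges',e,'mean',P.mean(0).round(4))
    x,y,w,h=st[i,:4]; sub=(hsv[y:y+h,x:x+w,2]<90).astype(np.uint8)
    n2,l2,s2,c2=cv2.connectedComponentsWithStats(sub)
    for k in range(1,n2):
        if s2[k,4]>80: print('   dark',s2[k].tolist(),c2[k]+[x,y],onz(im,*(c2[k]+[x,y]),zb+.075)[:2].round(4))
E
python3 lid.py w13 0
```

```text
[0.4574 0.1682 0.2402] [ 3.141e+00 -1.000e-03  2.997e+00]
comp [  155    29   213    98 19179] [[155, 30], [164, 125], [358, 125], [364, 29]] [[0.287, 0.081], [0.385, 0.067], [0.418, 0.292], [0.318, 0.302]]
  edges [(np.float64(0.223), np.float64(-1.71)), (np.float64(0.099), np.float64(-0.142)), (np.float64(0.227), np.float64(1.427)), (np.float64(0.1), np.float64(3.034))] mean [0.3521 0.1856]
   dark [203, 13, 10, 85, 395] [364.49367089  97.18481013] [0.3877 0.294 ]
   dark [0, 20, 10, 78, 320] [157.128125  99.240625] [0.3578 0.0721]
   dark [100, 23, 12, 50, 232] [258.24137931  77.62068966] [0.352  0.1833]
comp [ 200  223  142   60 5137] [[200, 257], [201, 274], [237, 274], [239, 236], [244, 282], [242, 236], [245, 274], [279, 274], [284, 234], [286, 275], [324, 273], [333, 234], [332, 281], [341, 227], [229, 224], [337, 233], [227, 234]] [[0.561, 0.074], [0.587, 0.07], [0.594, 0.119], [0.538, 0.131], [0.608, 0.126], [0.539, 0.135], [0.596, 0.13], [0.602, 0.176], [0.544, 0.19], [0.605, 0.185], [0.61, 0.237], [0.553, 0.253], [0.624, 0.247], [0.544, 0.264], [0.519, 0.121], [0.552, 0.2
[... 1793 characters left out ...]
   dark [5, 15, 41, 9, 106] [ 24.97169811 262.06603774] [ 0.5271 -0.1464]
   dark [2, 33, 113, 57, 4196] [ 69.17206864 310.95781697] [ 0.6079 -0.1152]
comp [ 392  342   51   42 1481] [[407, 342], [392, 378], [437, 383], [442, 372], [426, 345]] [[0.747, 0.352], [0.815, 0.329], [0.837, 0.401], [0.815, 0.408], [0.757, 0.381]]
  edges [(np.float64(0.03), np.float64(-1.91)), (np.float64(0.072), np.float64(-0.318)), (np.float64(0.075), np.float64(1.276)), (np.float64(0.023), np.float64(2.844)), (np.float64(0.064), np.float64(-2.708))] mean [0.7943 0.3741]
   dark [0, 0, 14, 32, 231] [396.16017316 352.54112554] [0.7449 0.3276]
   dark [29, 0, 22, 29, 273] [436.23443223 351.24175824] [0.7514 0.3852]
```

The lid was knocked: its centre is now at (0.352, 0.185), yaw −0.142. I regrasp it there.

```bash
python3 -c "
from h import *
goal(.352,.1845,.12,np.pi-.143)"
```

```text
rot first [ 0.0002 -0.001  -0.0013] then shift [0.1066 0.0012 0.1202] rows 1 5 F [-0.3  0.1  1.2]
```

Emit:
jog_arm(xyz=[[0.036, 0.001, 0], [0.036, 0, 0], [0.035, 0, 0.02], [0, 0, 0.03], [0, 0, 0.03], [0, 0, 0.03], [0, 0, 0], [0, 0, 0], [0, 0, 0]], dr=[[0, 0, 0], [0, 0, 0], [0, 0, 0], [0, 0, 0], [0, 0, 0], [0, 0, 0], [0, 0, 0], [0, 0, 0], [0, 0, 0]], jaw=[0.085, 0.085, 0.085, 0.085, 0.085, 0.085, 0.085, 0.085, 0.085])

```text
t: 39.97
position: [0.3529, 0.1853, 0.1313]
tcp_rot: [3.141, -0.0, 2.995]
force: [-0.2, -0.3, 1.0]
width: 0.0851
grip_force: 0.0
```

```bash
python3 -c "
from h import *
goal(.352,.1845,.067,np.pi-.143)"; python3 lid.py w14 0 | head -6
```

```text
rot first [ 0.001  -0.0001 -0.0034] then shift [ 0.0008 -0.0009  0.0643] rows 1 2 F [-0.2 -0.3  1. ]
[0.3534 0.1856 0.1317] [3.140e+00 1.000e-03 2.995e+00]
comp [  115   134   289   133 30421] [[115, 140], [133, 252], [171, 234], [180, 252], [337, 253], [342, 235], [370, 266], [364, 244], [387, 251], [402, 139]] [[0.287, 0.081], [0.384, 0.068], [0.372, 0.105], [0.391, 0.109], [0.412, 0.247], [0.395, 0.253], [0.43, 0.276], [0.407, 0.271], [0.417, 0.292], [0.319, 0.305]]
  edges [(np.float64(0.226), np.float64(-1.714)), (np.float64(0.099), np.float64(-0.133)), (np.float64(0.04), np.float64(1.883)), (np.float64(0.019), np.float64(0.204)), (np.float64(0.14), np.float64(1.416)), (np.float64(0.018), np.float64(2.83)), (np.float64(0.042), np.float64(0.593)), (np.float64(0.023), np.float64(-2.944)), (np.float64(0.022), np.float64(1.109)), (np.float64(0.099), np.float64(3.008))] mean [0.3813 0.2006]
   dark [0, 13, 39, 120, 1351] [123.65877128 230.2257587 ] [0.3564 0.0757]
   dark [250, 14, 39, 119, 1274] [394.75981162 230.48979592] [0.3885 0.2904]
   dark [135, 39, 19, 67, 1256] [259.00557325 206.27547771] [0.3521 0.1857]
```

Emit:
jog_arm(xyz=[[0.001, 0.0005, 0.025], [0, 0, 0.025], [0, 0, 0.013], [0, 0, 0], [0, 0, 0], [0, 0, 0], [0, 0, 0], [0, 0, 0], [0, 0, 0], [0, 0, 0]], dr=[[0, 0, 0], [0, 0, 0], [0, 0, 0], [0, 0, 0], [0, 0, 0], [0, 0, 0], [0, 0, 0], [0, 0, 0], [0, 0, 0], [0, 0, 0]], jaw=[0.085, 0.085, 0.085, 0.085, 0.005, 0.005, 0.005, 0.005, 0.005, 0.005])

```text
t: 40.85
position: [0.3514, 0.186, 0.0678]
tcp_rot: [3.141, 0.0, 2.996]
force: [0.4, -0.2, 1.4]
width: 0.0145
grip_force: 59.5
```

Emit:
jog_arm(xyz=[[0, 0, -0.01], [0, 0, -0.02], [0, 0, -0.02], [0, 0, -0.02], [0, 0, -0.02], [0, 0, 0], [0, 0, 0]], dr=[[0, 0, 0], [0, 0, 0], [0, 0, 0], [0, 0, 0], [0, 0, 0], [0, 0, 0], [0, 0, 0]], jaw=[0.005, 0.005, 0.005, 0.005, 0.005, 0.005, 0.005])

```text
t: 41.43
position: [0.3514, 0.1861, 0.1573]
tcp_rot: [3.14, 0.0, 2.996]
force: [-0.7, 0.0, -2.9]
width: 0.0145
grip_force: 59.2
```

```bash
python3 -c "
from h import *
goal(.598,.155,.16,np.pi-.144)"; python3 lid.py w15 .088 | head -6
```

```text
rot first [ 0.0013  0.0002 -0.0019] then shift [-0.2486  0.0046 -0.0027] rows 1 7 F [-0.7  0.  -2.9]
[0.3504 0.1856 0.1562] [-3.141e+00 -2.000e-03  2.996e+00]
comp [   59   143   401   160 45781] [[59, 154], [90, 301], [169, 262], [205, 266], [218, 238], [242, 224], [245, 201], [266, 197], [281, 252], [285, 233], [294, 233], [312, 266], [349, 263], [427, 302], [459, 156], [410, 143], [108, 143]] [[0.287, 0.08], [0.385, 0.066], [0.364, 0.126], [0.37, 0.148], [0.352, 0.16], [0.345, 0.177], [0.33, 0.181], [0.33, 0.194], [0.367, 0.198], [0.354, 0.202], [0.355, 0.208], [0.38, 0.217], [0.381, 0.24], [0.419, 0.291], [0.321, 0.307], [0.31, 0.279], [0.285, 0.11]]
  edges [(np.float64(0.03), np.float64(-1.508)), (np.float64(0.099), np.float64(-0.144)), (np.float64(0.064), np.float64(1.912)), (np.float64(0.023), np.float64(1.298)), (np.float64(0.022), np.float64(2.56)), (np.float64(0.018), np.float64(1.982)), (np.float64(0.015), np.float64(2.858)), (np.float64(0.013), np.float64(1.622)), (np.float64(0.038), np.float64(0.115)), (np.float64(0.013), np.float64(2.832)), (np.float64(0.006), np.float64(1.423)), (np.float64(0.026), np.float64(0.346)), (np.float64(0.024), np.float64(1.514)), (np.float64(0.063), np.float64(0.93)), (np.float64(0.099), np.float64(2.986)), (np.float64(0.03), np.float64(-1.961)), (np.float64(0.17), np.float64(-1.717))] mean [0.3491 0.1873]
   dark [0, 0, 46, 10, 245] [ 74.46938776 145.91836735] [0.2833 0.1024]
   dark [356, 0, 45, 11, 167] [440.51497006 146.43712575] [0.3105 0.2848]
   dark [370, 17, 31, 143, 2142] [449.53081232 254.732493  ] [0.3735 0.2925]
```

Emit:
jog_arm(xyz=[[-0.03, 0.0007, 0], [-0.036, 0.0007, 0], [-0.036, 0.0007, 0], [-0.036, 0.0007, 0], [-0.036, 0.0007, 0], [-0.036, 0.0007, 0], [-0.036, 0.0007, 0], [0, 0, 0.03], [0, 0, 0], [0, 0, 0], [0, 0, 0]], dr=[[0, 0, 0], [0, 0, 0], [0, 0, 0], [0, 0, 0], [0, 0, 0], [0, 0, 0], [0, 0, 0], [0, 0, 0], [0, 0, 0], [0, 0, 0], [0, 0, 0]], jaw=[0.005, 0.005, 0.005, 0.005, 0.005, 0.005, 0.005, 0.005, 0.005, 0.005, 0.005])

```text
t: 42.4
position: [0.5932, 0.1546, 0.1249]
tcp_rot: [-3.14, -0.006, 2.996]
force: [-0.5, -0.4, -2.0]
width: 0.0146
grip_force: 59.2
```

```bash
python3 -c "
from h import *
goal(.5955,.1550,.0738,np.pi-.144)"; python3 lid.py w16 .0575 | head -3|cut -c1-900
```

```text
rot first [-0.0015 -0.0055 -0.0018] then shift [-0.0022  0.0007  0.0511] rows 1 2 F [-0.5 -0.4 -2. ]
[0.594  0.1549 0.1262] [-3.141e+00 -3.000e-03  2.996e+00]
comp [   59   137   400   166 46798] [[458, 154], [368, 137], [139, 139], [59, 156], [90, 301], [169, 262], [205, 266], [218, 238], [240, 229], [245, 201], [267, 197], [279, 242], [294, 233], [312, 266], [349, 263], [427, 302]] [[0.561, 0.273], [0.545, 0.223], [0.527, 0.097], [0.53, 0.05], [0.626, 0.036], [0.605, 0.095], [0.611, 0.117], [0.593, 0.129], [0.589, 0.144], [0.571, 0.15], [0.571, 0.163], [0.601, 0.166], [0.596, 0.176], [0.621, 0.185], [0.622, 0.208], [0.659, 0.258]]
  edges [(np.float64(0.099), np.float64(2.99)), (np.float64(0.053), np.float64(-1.895)), (np.float64(0.127), np.float64(-1.708)), (np.float64(0.048), np.float64(-1.518)), (np.float64(0.097), np.float64(-0.137)), (np.float64(0.063), np.float64(1.912)), (np.float64(0.023), np.float64(1.301)), (np.float64(0.022), np.float64(2.56)), (np.float64(0.015), np.float64(1.84)), (np.float64(0.018), np.float64(2.814)), (np.float64(0.013), np.float64(1.614)), (np.float64(0.03), np.float64(0.111)), (np.float64(0.011), np.float64(2.015)), (np.float64(0.026), np.float64(0.347)), (np.float64(0.023), np.float64(1.516)), (np.float64(0.062), np.float64(0.932))] mean [0.5891 0.1544]
```

Emit:
jog_arm(xyz=[[-0.003, 0.0005, 0.01], [0, 0, 0.012], [0, 0, 0.01], [0, 0, 0.006], [0, 0, 0.005], [0, 0, 0.003], [0, 0, 0], [0, 0, 0]], dr=[[0, -0.003, -0.0018], [0, 0, 0], [0, 0, 0], [0, 0, 0], [0, 0, 0], [0, 0, 0], [0, 0, 0], [0, 0, 0]], jaw=[0.005, 0.005, 0.005, 0.005, 0.005, 0.005, 0.005, 0.005])

```text
t: 43.12
position: [0.5982, 0.155, 0.0808]
tcp_rot: [3.141, 0.002, 2.997]
force: [-0.3, 0.6, -3.2]
width: 0.0145
grip_force: 59.2
```

Emit:
jog_arm(xyz=[[0, 0, 0.003], [0, 0, 0.002], [0, 0, 0.002], [0, 0, 0.001], [0, 0, 0]], dr=[[0, 0, 0], [0, 0, 0], [0, 0, 0], [0, 0, 0], [0, 0, 0]], jaw=[0.005, 0.005, 0.005, 0.005, 0.005])

```text
t: 43.53
position: [0.5984, 0.1549, 0.0739]
tcp_rot: [3.141, 0.003, 2.997]
force: [-2.5, -0.5, 3.4]
width: 0.0146
grip_force: 60.1
```

Seated at the expected height (0.0739 against 0.0738). I release, rise, back off and check.

Emit:
jog_arm(xyz=[[0, 0, 0], [0, 0, 0], [0, 0, 0], [0, 0, 0], [0, 0, 0], [0, 0, -0.02], [0, 0, -0.035], [0, 0, -0.035], [0, 0, -0.035], [0, 0, -0.035], [0, 0, 0], [0, 0, 0]], dr=[[0, 0, 0], [0, 0, 0], [0, 0, 0], [0, 0, 0], [0, 0, 0], [0, 0, 0], [0, 0, 0], [0, 0, 0], [0, 0, 0], [0, 0, 0], [0, 0, 0], [0, 0, 0]], jaw=[0.085, 0.085, 0.085, 0.085, 0.085, 0.085, 0.085, 0.085, 0.085, 0.085, 0.085, 0.085])

```text
t: 44.53
position: [0.5995, 0.1554, 0.2359]
tcp_rot: [3.139, 0.008, 2.997]
force: [0.3, -0.2, -0.4]
width: 0.0849
grip_force: 0.0
```

Emit:
jog_arm(xyz=[[0.03, 0, -0.01], [0.04, 0, 0], [0.04, 0, 0], [0.04, 0, 0], [0.04, 0, 0], [0.02, 0, 0], [0, 0, 0], [0, 0, 0]], dr=[[0, 0, 0], [0, 0, 0], [0, 0, 0], [0, 0, 0], [0, 0, 0], [0, 0, 0], [0, 0, 0], [0, 0, 0]], jaw=[0.085, 0.085, 0.085, 0.085, 0.085, 0.085, 0.085, 0.085])

```text
t: 45.2
position: [0.3887, 0.1851, 0.2415]
tcp_rot: [-3.141, 0.001, 2.999]
force: [0.3, 1.1, 0.4]
width: 0.085
grip_force: 0.0
```

Run:
```python
from h import *
a=snap('scene','s4',crop=(120,110,340,275),scale=3.6)
b=snap('top','t4')
S=np.array([[263,198],[241,214],[297,257],[319,237]])
hsv=cv2.cvtColor(a['pixels'],cv2.COLOR_RGB2HSV)
n,l,st,c=cv2.connectedComponentsWithStats(((hsv[...,2]>115)&(hsv[...,1]<50)).astype(np.uint8))
i=l[220,265];m=(l==i).astype(np.uint8);print(st[i],c[i],cv2.approxPolyDP(max(cv2.findContours(m,0,2)[0],key=cv2.contourArea),5,True).reshape(-1,2).tolist())
```

```text
[ 240  198   80   73 2935] [279.71925043 233.75366269] [[262, 198], [240, 214], [241, 227], [297, 270], [318, 250], [319, 238]]
```

View pics/s4.png

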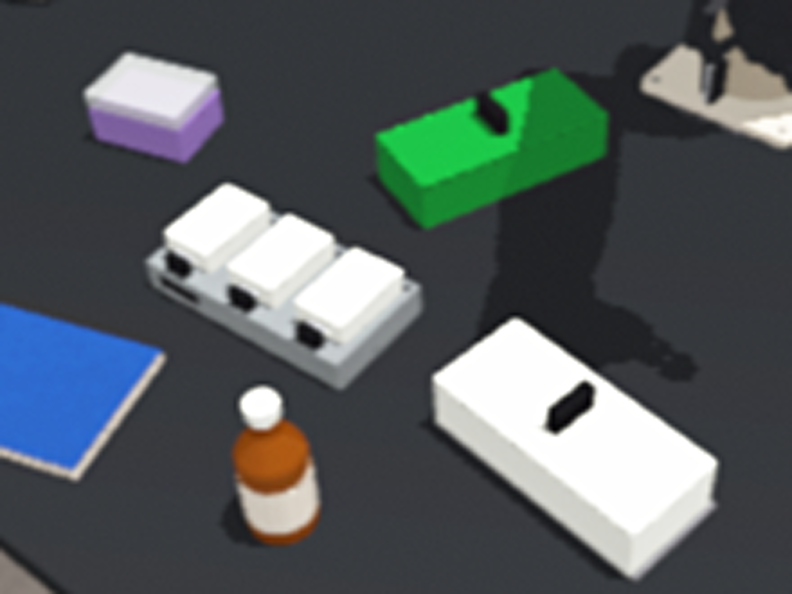

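All three covers are flat and shut, at (218,225), (282,257) and (350,292). The lid, at (575,445), matches its starting outline to within 1 px, and the bystanders haven't moved. I hand the job in.

```bash
python3 -c "
from rig import robot
print(robot.sign_off())"
```

```text
the job is handed in; nothing more can be done
None
```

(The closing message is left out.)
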